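Clamp the sample tub to the first click

ROBOT

A 6-joint arm with a two-finger parallel gripper is mounted at the origin on a cart in front of the work surface, level with it; the furniture and walls round the work are solid. World frame = base frame: x ahead of the robot, y to its left, z up, the work surface at z = 0. Lengths are in m, angles in degrees, forces in N, time in s.
With the tool pointing down it reaches from about 0.4 to 0.825 m from the base axis. Payload 7 kg.
Tool frame: the origin (TCP) lies between the finger pads; the fingertips stand 19 mm ahead of it and the grasp point (between the pads) is the TCP (r.finger_overhang is the distance from the TCP to the fingertips, in m); z points along the fingers, y is the direction in which the jaws open and shut (so a half turn about z gives the same grasp; the last joint's range is limited). The gripper opens to 88 mm and grips with 3 to 60 N. Pads are 19 mm wide; open, the fingers measure 130 mm over their backs; the gripper's body (78 mm by 193 mm) begins 47 mm behind the grasp point.
Start: joints at [-59.353, 20.546, 0.682, 0, -70.136, -16.507], TCP at [0.165, -0.655, 0.246] pointing down, gripper open.
Joint ranges: [-176.03, 176.03], [-82.01, 121.73], [-58.28, 71.71], [-173.87, 95.51], [-174.79, -0.11], [-173.66, 173.66]. Speed limits (degrees/s): [136.94, 136.94, 172.46, 180, 180, 180].

INTERFACE

Orientations are given as [roll, pitch, yaw] about the fixed x, y, z axes, in that order (R = Rz(yaw) Ry(pitch) Rx(roll)).
In Python, from plant import r, optics gives the robot as it stands. The module is installed in compiled form; this text tells all that it offers.
- The arm moves only by the tool step_arm, never from a script. Its argument "increments" is a list of rows, each an object of numbers: "tx", "ty", "tz": the shift along the world's x, y, z in mm; "ax", "ay", "az": the turn, a rotation vector about the world's x, y, z in degrees; "claw": the gripper command: -1 is shut, 1 is fully open, values between are in proportion. In form: [{"tx": .., "ty": .., "tz": .., "ax": .., "ay": .., "az": .., "claw": ..}, ...]. A call has 1 to 12 rows; each row shifts and turns the commanded pose from where the row before left it; what a row does not reach is not made up. A row lasts 1/10 s, in which the tool goes at most 50 mm and 8.59 degrees, less where a joint would pass 70% of its speed; a pose out of reach is approached as far as the arm can. A call with a gripper value outside its range is refused whole. The fingers move at their own pace and stop on an object; "newtons" is the grip in N (left out, the last holds). Time passes only in rows, so rows that do not move let the fingers close. It gives the time, the measured TCP pose, the force and the opening at its end, in the units of the state.
- r.get_state(): the state, without advancing time (a new reading comes with each control period).
- optics.capture(name): name is "scene" or "top"; returns a dict with "image" (420x560x3 uint8, blue, green, red), "depth" (420x560 float32, m along the optical axis (not along the pixel's ray), 0 where there is no reading), "fx", "fy", "cx", "cy" (pixels), "distortion" ([k1, k2, p1, p2, k3] as OpenCV has them; the pictures are not rectified), "R" (3x3) and "t" (3): a world point X has camera coordinates R X + t. Camera axes: x right, y down, z forward; pixel columns grow to the right and rows downward; lengths in m; the calibration is good to about 2 mm. A picture is of the moment at which its call begins.
- r.close_job(): hands the job in, once; it reports no verdict.
The state is a dict: "time_s": time; "joints": joint angles; "qd": joint speeds; "joint_torque": joint torques, N m; "tcp_pos": TCP position; "eef_rot": TCP orientation; "contact_force": force on the tool from outside, world axes, zero at the start; "moment": the same for the moment, N m; "gripper_width": finger opening in m.
Only numpy, scipy, OpenCV 4.12 (cv2) and the standard library are available. Lean on these libraries where they do the work, as an engineer would, in place of code of your own. Each camera call takes 0.05 s, during which the arm holds its last target. There are 200 camera calls.

TASK

Swing the bar of the shaker's sloping jar clamp over the white tub until it rests against its stop pin, then turn the torque-limiting knob on the bar clockwise until it clicks once. Stop at that first click: do not let the knob slip to a second one; let go of it and leave the bar closed and the things around the clamp where they stand.

Things in the scene. Friction and masses are not known exactly. Their poses are not given: they have to be found in the camera images.
- stand: jar clamp of a shaker, fixed to the worktop: grey base 190 x 180 mm with an aluminium plate that slopes 35 degrees down towards the clamp's front (roughly to the robot), so all its axes lean 35 degrees from vertical to the front. On the plate: a white tub (71 mm wide, 50 mm tall), a hinge post at its left, a thin stop pin at its right. Origin: centre of the base's underside, x to the rear, z up.
- bar_hinge (a point): hinge of the swing bar, on the post at the left of the tub, at the underside of the bar. Axes: z = up along the post, square to the sloping plate: the direction of the hinge axis and also of the knob's axis and the handle pin; y = to the left seen from the front; x = up the slope, away from the front.
- bar_handle (a point): centre of the bar's handle: a steel pin 12 mm in diameter, standing 44 mm above the bar's upper face near the bar's free end, 140 mm from the hinge axis; this point is 24 mm above the bar's upper face. The bar is flat aluminium, 27 mm wide, 12 mm thick, 160 mm long. Axes turn with the bar: z along the pin, away from the bar; y from the free end to the hinge; x across the bar.
- swing_bar (a joint): angle of the swing bar, rad: 0 = closed, across the tub against the stop pin; grows counter-clockwise (looking down the post) as the bar opens, up the slope, to 1.4. Starts at 0.95 to 1.3. About 0.35 N m of friction, so it stays where it is left; gravity helps to close it.
- knob_grip (a point): grip point of the torque-limiting knob on the bar, 62 mm from the hinge axis: a black wing 48 mm long (x), 16 mm wide (y), 36 mm tall. The point is on the turning axis, 14 mm below the wing's top, 20 mm above a black disc 32 mm wide and 26 mm above the notched steel collar (44 mm wide, 11 mm high) that stands on the bar. Axes turn with the knob; z = turning axis, away from the bar.
- collar (a joint): turn of the notched collar and its screw in the bar, rad, growing clockwise seen from above: 1.0 = the foot under the bar is pressed home on the tub's lid and the collar stops dead. Starts at 0.1 to 0.5; it turns along with the knob against about 0.34 N m of friction and stays where it is left.
- torque_knob (a joint): slip of knob on collar (the clutch), rad, clockwise positive; starts at 0, a notch. Once the collar has stopped, resistance to turning rises to 0.55 N m at about 0.1, then drops; past the hump at 0.2 a spring carries the knob into the next notch at 0.4: the first click. Let go past 0.26 it settles there, before 0.14 it springs back. A second hump at 0.6 leads to the notch at 0.8: a click too many.
- bottle: blue-capped reagent bottle, 68 mm in diameter, 146 mm tall, a bystander to the left; origin at the centre of its underside
- timer: small white bench timer, 58 x 62 x 16 mm, a bystander to the left; origin at the centre of its underside
- dish: flat clear round dish with lid, 92 mm in diameter, 15 mm tall, a bystander to the right; origin at the centre of its underside

How it is judged (in metres and radians):
On the way, in this order (a step that is already met when the one before it is completed fails the run):
1. the bar is closed over the tub, before the foot is screwed down (value of joint swing_bar below 0.06 rad and value of joint collar below 0.85 rad), for 0.2 s.
2. the foot is down on the tub and the clutch has clicked once (value of joint collar above 0.92 rad and value of joint torque_knob above 0.26 rad), for 0.1 s.
At the end, for the whole second after the job is handed in: the bar is closed (within 0.08 rad of its stop), the foot is screwed down (collar at 0.90 rad or more) and the knob rests, let go and still, in the second notch, one click on from where it started (slip 0.28 to 0.54 rad) (value of joint swing_bar below 0.08 rad and value of joint collar above 0.9 rad and value of joint torque_knob between 0.28 and 0.54 rad and velocity of joint each of swing_bar, torque_knob below 0.05 rad/s); the robot touches nothing.
It fails at once if the clutch slips to a second click (value of joint torque_knob above 0.62 rad).
It fails at once if a bystander is moved by more than 2 cm (distance of any of bottle, timer, dish from where it was at the start of the episode above 0.02 m).
It also fails if it takes over 50 s, if anything falls off the work surface, if the arm or the gripper's body presses on something with over 40 N, if the wrist force passes 120 N, or if a joint passes its speed limit or range.

## Working session

There is one attempt and no reset: what is moved stays moved. The work goes in short steps, Python scripts to look and compute and a tool call to move; the robot and the scene stay as the last step left them, time stands still between calls to the robot, and variables do not carry over. Pictures are saved under pics/ and viewed, about 8 in all and at most 12, crops included, and the job is handed in when it is done.

Besides the shell and the picture viewer there is one more tool, called after "Request:" as name(argument=value, ...) on one line, values as JSON. step_arm: Moves the arm, as the interface text tells. Its arguments: {"type":"object","properties":{"increments":{"type":"array","items":{"type":"object","properties":{"tx":{"type":"number"},"ty":{"type":"number"},"tz":{"type":"number"},"ax":{"type":"number"},"ay":{"type":"number"},"az":{"type":"number"},"claw":{"type":"number"}}}},"newtons":{"type":"number"}},"required":["increments"]}

```bash
mkdir -p pics
cat > h.py <<'E'
import numpy as np, cv2
from plant import r, optics
def cap(n,save=None):
    c=optics.capture(n)
    if save: cv2.imwrite('pics/'+save,c['image'])
    return c
def cloud(c):
    d=c['depth'];h,w=d.shape
    K=np.array([[c['fx'],0,c['cx']],[0,c['fy'],c['cy']],[0,0,1]])
    u,v=np.meshgrid(np.arange(w),np.arange(h))
    p=cv2.undistortPoints(np.stack([u,v],-1).reshape(-1,1,2).astype(np.float32),K,np.array(c['distortion'])).reshape(h,w,2)
    P=np.dstack([p*d[...,None],d])
    return (P-np.array(c['t']).reshape(3))@np.array(c['R'])  # R^T (P-t)
E
python3 - <<'E'
from h import *
a=cap('scene','s0.png');b=cap('top','t0.png')
np.savez('c0.npz',s=cloud(a),t=cloud(b),si=a['image'],ti=b['image'],sd=a['depth'],td=b['depth'])
for c in(a,b): print(c['fx'],-np.array(c['R']).T@np.array(c['t']).reshape(3),np.array(c['R'])[2])
print(r.get_state())
E
```

```text
439.7800512561652 [-0.09157944  0.7036321   1.04670638] [ 0.47290382 -0.46805903 -0.74651371]
387.26060830874434 [0.4599005  0.15324465 1.05729119] [ 0.05495091 -0.00316648 -0.99848404]
{'time_s': 0.1, 'joints': array([-5.93529970e+01,  2.05866628e+01,  6.39604791e-01, -1.73171961e-02,
       -7.01365394e+01, -1.65065063e+01]), 'qd': array([ 0.00039853, -0.10605942,  0.21148967,  0.00856949,  0.06723706,
        0.00479136]), 'joint_torque': array([ 1.83101965e-03, -5.84164381e+01,  2.93755603e+01,  7.01540351e+00,
        1.01729447e-02, -6.21531558e-05]), 'tcp_pos': array([ 0.16477257, -0.65415886,  0.24472964]), 'eef_rot': array([ 1.79915222e+02, -8.14483830e-03, -1.65865393e+02]), 'contact_force': array([ 0.01807038, -0.22601047, -0.82223393]), 'moment': array([-0.04297317, -0.00205821, -0.01359744]), 'gripper_width': 0.08753174601839624}
```

View pics/s0.png

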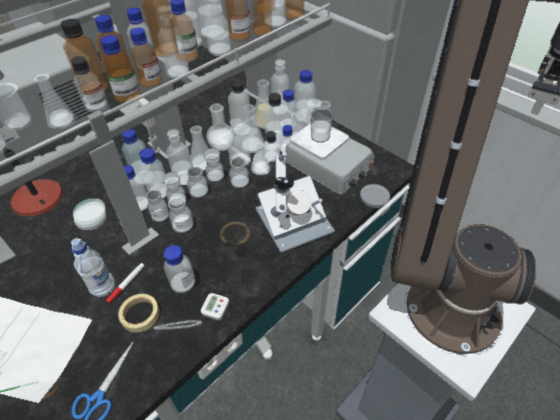

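View pics/t0.png

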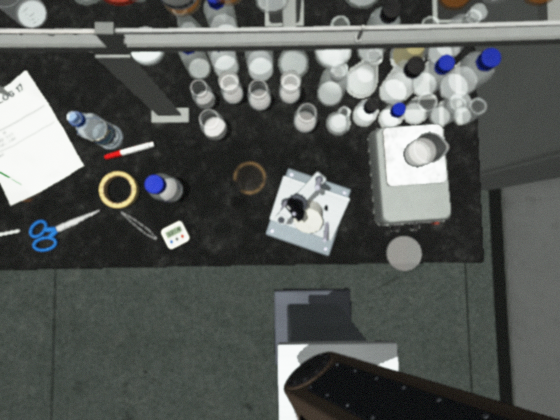

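Scene: the clamp is around (295,212). Top: the clamp is around (308,212), rotated slightly, with the bar open up the slope, the bottle at (163,187), the timer at (175,234) and the dish at (404,253). Next: zoomed crops and a plane fit.

Run:
```python
from h import *
z=np.load('c0.npz')
a=cv2.resize(z['si'][160:260,240:350],None,fx=5,fy=5,interpolation=cv2.INTER_CUBIC)
b=cv2.resize(z['ti'][155:265,255:360],None,fx=5,fy=5,interpolation=cv2.INTER_CUBIC)
h=500
o=np.hstack([cv2.resize(a,(400,364)),cv2.resize(b,(400,419))[:364]])
cv2.imwrite('pics/z.png',np.vstack([np.hstack([cv2.resize(a,(400,420)),cv2.resize(b,(400,420))])]))
for k,(v0,v1,u0,u1) in dict(t=(160,260,260,360),s=(165,255,250,345)).items():
    P=z[k][v0:v1,u0:u1].reshape(-1,3);P=P[np.isfinite(P).all(1)]
    # plane w/ 35deg tilt: RANSAC
    rng=np.random.default_rng(0);best=0
    for i in range(3000):
        q=P[rng.choice(len(P),3,False)];n=np.cross(q[1]-q[0],q[2]-q[0]);l=np.linalg.norm(n)
        if l<1e-5: continue
        n/=l;n*=np.sign(n[2])
        if abs(np.degrees(np.arccos(n[2]))-35)>5: continue
        m=abs((P-q[0])@n)<.003
        if m.sum()>best:best=m.sum();M=m
    c=P[M].mean(0);n=np.linalg.svd(P[M]-c)[2][2];n*=np.sign(n[2])
    print(k,best,c,n,np.degrees(np.arccos(n[2])),np.degrees(np.arctan2(-n[1],-n[0])))
    print(P[M].min(0),P[M].max(0))
    H=(P-c)@n; A=P[H>.055];print(len(A),A.mean(0))
    print('z table',np.median(P[P[:,2]<.02][:,2]))
```

```text
t 1976 [0.48672515 0.07697841 0.06584045] [-0.54436162  0.19908829  0.81488299] 35.42420641503587 -20.08888104885005
[ 0.37170659 -0.01919176 -0.00633502] [0.58266241 0.2026969  0.11771749]
1051 [0.51471937 0.10528572 0.23858212]
z table 0.00019964861508110332
s 1571 [0.47704816 0.08744125 0.05449773] [-0.5590864   0.19843453  0.80501313] 36.38847666865685 -19.541117812713498
[ 0.3584013  -0.01931903 -0.02678406] [0.58499619 0.1911005  0.1177833 ]
641 [0.46974886 0.15274301 0.2297769 ]
z table 9.183159148600753e-05
```

View pics/z.png

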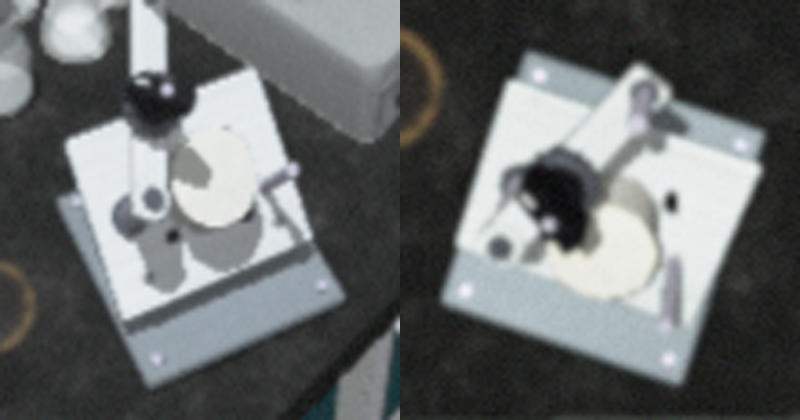

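The crops show the hinge screw at lower left: scene crop (155,198), top crop (500,248). The bar goes up the slope. The handle pin's top is at top crop (650,85), the knob wing near (560,200) and the stop pin at right (672,290). Stand yaw is about −20°. Next I'll map everything in plate coordinates.

```bash
cat >> h.py <<'E'
PSI=np.radians(-19.8);T=np.radians(35)
def frame(psi=PSI):
    c,s=np.cos(psi),np.sin(psi);C,S=np.cos(T),np.sin(T)
    return np.array([[C*c,C*s,S],[-s,c,0],[-S*c,-S*s,C]])  # rows: x,y,z of clamp
E
python3 - <<'E'
from h import *
z=np.load('c0.npz');F=frame();O=np.array([.487,.077,.066])
ims=[]
for k,i,(v0,v1,u0,u1) in (('t','ti',(150,265,250,370)),('s','si',(110,260,240,350))):
    P=z[k][v0:v1,u0:u1].reshape(-1,3);C=z[i][v0:v1,u0:u1].reshape(-1,3)
    Q=(P-O)@F.T*1000; m=np.isfinite(Q).all(1)&(abs(Q[:,:2])<160).all(1)&(Q[:,2]>-20)&(Q[:,2]<160);Q=Q[m];C=C[m]
    print(k,'plate h',np.median(Q[abs(Q[:,2])<6,2]))
    h,e=np.histogram(Q[(Q[:,2]>10)],bins=np.arange(10,160,4)) if 0 else np.histogram(Q[:,2],bins=np.arange(10,160,4));print(list(zip(e.astype(int),h)))
    for W in (0,1):
        im=np.zeros((400,400,3),np.uint8)
        for q,c in sorted(zip(Q.tolist(),C.tolist()),key=lambda t:t[0][2]):
            u=int(200-q[1]*1.4);v=int(200-q[0]*1.4)
            col=c if W==0 else cv2.applyColorMap(np.uint8([[np.clip(q[2]*2,0,255)]]),cv2.COLORMAP_JET)[0,0].tolist()
            cv2.circle(im,(u,v),2,col,-1)
        ims.append(im)
    np.save('q'+k+'.npy',np.hstack([Q,C]))
cv2.imwrite('pics/o.png',cv2.resize(np.vstack([np.hstack(ims[:2]),np.hstack(ims[2:])]),(600,600)))
E
```

```text
t plate h 0.1075297614101503
[(np.int64(10), np.int64(200)), (np.int64(14), np.int64(161)), (np.int64(18), np.int64(155)), (np.int64(22), np.int64(127)), (np.int64(26), np.int64(94)), (np.int64(30), np.int64(43)), (np.int64(34), np.int64(10)), (np.int64(38), np.int64(23)), (np.int64(42), np.int64(21)), (np.int64(46), np.int64(161)), (np.int64(50), np.int64(316)), (np.int64(54), np.int64(5)), (np.int64(58), np.int64(6)), (np.int64(62), np.int64(4)), (np.int64(66), np.int64(10)), (np.int64(70), np.int64(32)), (np.int64(74), np.int64(158)), (np.int64(78), np.int64(249)), (np.int64(82), np.int64(53)), (np.int64(86), np.int64(89)), (np.int64(90), np.int64(27)), (np.int64(94), np.int64(36)), (np.int64(98), np.int64(21)), (np.int64(102), np.int64(31)), (np.int64(106), np.int64(21)), (np.int64(110), np.int64(26)), (np.int64(114), np.int64(26)), (np.int64(118), np.int64(31)), (np.int64(122), np.int64(33)), (np.int64(126), np.int64(75)), (np.int64(130), np.int64(59)), (np.int64(134), np.int64(0)), (np.int64(138), np.int64(0)), (np.int64(142), np.int64(0)), (np.int64(146), np.int64(0)), (np.int
[... 498 characters left out ...]
), (np.int64(66), np.int64(20)), (np.int64(70), np.int64(31)), (np.int64(74), np.int64(192)), (np.int64(78), np.int64(121)), (np.int64(82), np.int64(59)), (np.int64(86), np.int64(46)), (np.int64(90), np.int64(18)), (np.int64(94), np.int64(22)), (np.int64(98), np.int64(12)), (np.int64(102), np.int64(8)), (np.int64(106), np.int64(9)), (np.int64(110), np.int64(10)), (np.int64(114), np.int64(12)), (np.int64(118), np.int64(14)), (np.int64(122), np.int64(30)), (np.int64(126), np.int64(59)), (np.int64(130), np.int64(25)), (np.int64(134), np.int64(0)), (np.int64(138), np.int64(0)), (np.int64(142), np.int64(0)), (np.int64(146), np.int64(0)), (np.int64(150), np.int64(0)), (np.int64(154), np.int64(0))]
```

View pics/o.png

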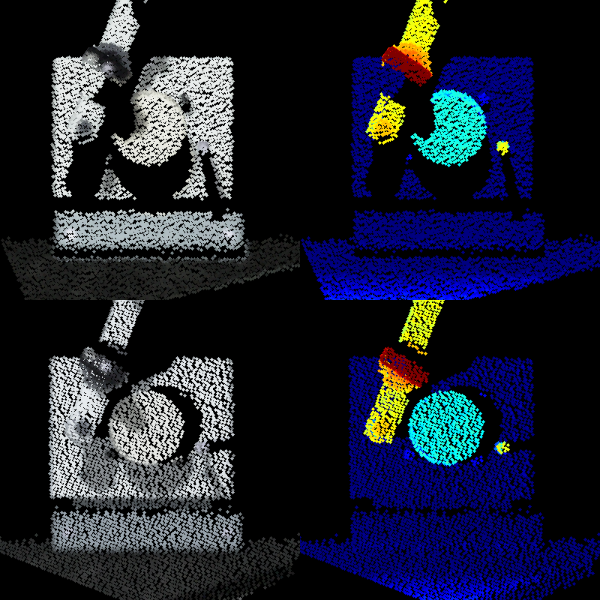

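Both maps agree: lid disc, bar at about 77 mm height with the knob in dark red (~128 mm), and the stop pin to the right. Now fit the numbers.

Run:
```python
from h import *
for k in 'ts':
    Q=np.load(f'q{k}.npy')[:,:3]
    q=Q[(Q[:,2]>44)&(Q[:,2]<54)&(np.hypot(Q[:,0]-20,Q[:,1]+5)<60)]
    print(k,'lid',(q.min(0)+q.max(0))/2, cv2.minEnclosingCircle(q[:,:2].astype(np.float32)))
    q=Q[(Q[:,2]>72)&(Q[:,2]<79)&(Q[:,0]>0)&(Q[:,1]>-60)&(Q[:,1]<80)]
    print(' barbox',cv2.minAreaRect(q[:,:2].astype(np.float32)),np.median(q[:,2]),len(q))
    q=Q[(Q[:,2]>121)&(Q[:,0]<110)]; print(' wing top z',np.percentile(q[:,2],[50,90]),cv2.minAreaRect(q[:,:2].astype(np.float32)),q.mean(0))
    q=Q[(Q[:,2]>92)&(Q[:,0]>100)]; print(' handle',len(q),q.mean(0) if len(q) else 0,q.max(0) if len(q) else 0)
    q=Q[(Q[:,2]>20)&(Q[:,1]<-50)&(Q[:,0]<40)]; print(' stop',len(q),q.mean(0),q.max(0))
    q=Q[(Q[:,2]>80)&(Q[:,0]<60)]; print(' hinge screw',len(q),q.mean(0),q.max(0))
```

```text
t lid [20.70978232 -9.62605553 48.971472  ] ((14.205744743347168, -10.23910903930664), 46.04512023925781)
 barbox ((81.45634460449219, 8.434349060058594), (131.16053771972656, 155.16928100585938), 86.67707061767578) 77.34854031202013 266
 wing top z [129.33229808 131.9330268 ] ((79.64773559570312, 41.275787353515625), (46.52751541137695, 16.23628044128418), 56.494991302490234) [ 81.17869892  41.44967503 128.98518174]
 handle 57 [153.63165048  13.56700409 112.71934825] [157.82462582  19.00146066 124.10535602]
 stop 34 [  4.3564883  -52.24823332  56.54391956] [  7.152379   -50.01443928  80.55976732]
 hinge screw 82 [22.08605375 60.2190228  83.07520374] [50.08040775 76.93007114 87.98815684]
s lid [20.81245622 -5.19080761 49.00948593] ((15.844728469848633, -5.749906063079834), 45.569339752197266)
 barbox ((80.18037414550781, 7.865745544433594), (135.70819091796875, 151.26617431640625), 86.55775451660156) 76.52307478855411 254
 wing top z [127.98239914 131.29189835] ((79.27851867675781, 43.03473663330078), (48.95238494873047, 16.95789337158203), 54.89250564575195) [ 78.81121849  44.1834583  128.02498062]
 handle 27 [150.89560826  17.55191002 113.42665451] [156.48464385  21.87175075 123.79504042]
 stop 7 [  2.96901898 -52.7245442   75.57607589] [  6.8009686  -50.4153639   78.55894681]
 hinge screw 69 [28.28386603 58.45048776 83.42142857] [59.75336498 79.11288289 91.68287347]
```

Request:
step_arm(increments=[{"tx":15,"ty":30,"tz":8,"az":5.25,"claw":-0.1},{"tx":15,"ty":30,"tz":8,"az":5.25,"claw":-0.1},{"tx":15,"ty":30,"tz":8,"az":5.25,"claw":-0.1},{"tx":15,"ty":30,"tz":8,"az":5.25,"claw":-0.1},{"tx":15,"ty":30,"tz":8,"az":5.25,"claw":-0.1},{"tx":15,"ty":30,"tz":8,"az":5.25,"claw":-0.1},{"tx":15,"ty":30,"tz":8,"az":5.25,"claw":-0.1},{"tx":15,"ty":30,"tz":8,"az":5.25,"claw":-0.1},{"tx":15,"ty":30,"tz":8,"az":5.25,"claw":-0.1},{"tx":15,"ty":30,"tz":8,"az":5.25,"claw":-0.1},{"tx":15,"ty":30,"tz":8,"az":5.25,"claw":-0.1},{"tx":15,"ty":30,"tz":8,"az":5.25,"claw":-0.1}], newtons=20)

```text
$.increments[0]: bad value
```

Request:
step_arm(increments=[{"tx":15,"ty":30,"az":5.25,"claw":-0.1},{"tx":15,"ty":30,"az":5.25,"claw":-0.1},{"tx":15,"ty":30,"az":5.25,"claw":-0.1},{"tx":15,"ty":30,"az":5.25,"claw":-0.1},{"tx":15,"ty":30,"az":5.25,"claw":-0.1},{"tx":15,"ty":30,"az":5.25,"claw":-0.1},{"tx":15,"ty":30,"az":5.25,"claw":-0.1},{"tx":15,"ty":30,"az":5.25,"claw":-0.1},{"tx":15,"ty":30,"az":5.25,"claw":-0.1},{"tx":15,"ty":30,"az":5.25,"claw":-0.1},{"tx":15,"ty":30,"az":5.25,"claw":-0.1},{"tx":0,"ty":30,"az":5.25,"claw":-0.1}])

```text
$.increments[0]: bad value
```

Request:
step_arm(increments=[{"ax":-1.976,"ay":-5.489},{"ax":-1.976,"ay":-5.489},{"ax":-1.976,"ay":-5.489},{"ax":-1.976,"ay":-5.489},{"ax":-1.976,"ay":-5.489},{"ax":-1.976,"ay":-5.489},{}])

```text
$.increments[0]: bad value
```

Request:
step_arm(increments=[{"tx":15,"ty":30,"tz":8,"ax":0,"ay":0,"az":5.25,"claw":-0.1}], newtons=20)

```text
time_s: 0.2
tcp_pos: [0.1786, -0.6252, 0.2507]
eef_rot: [179.8, -0.1, -160.7]
contact_force: [1.5, -0.3, -0.1]
gripper_width: 0.084
```

Every field is required in each row.

Request:
step_arm(increments=[{"tx":15,"ty":30,"tz":8,"ax":0,"ay":0,"az":5.25,"claw":-0.1},{"tx":15,"ty":30,"tz":8,"ax":0,"ay":0,"az":5.25,"claw":-0.1},{"tx":15,"ty":30,"tz":8,"ax":0,"ay":0,"az":5.25,"claw":-0.1},{"tx":15,"ty":30,"tz":8,"ax":0,"ay":0,"az":5.25,"claw":-0.1},{"tx":15,"ty":30,"tz":8,"ax":0,"ay":0,"az":5.25,"claw":-0.1},{"tx":15,"ty":30,"tz":8,"ax":0,"ay":0,"az":5.25,"claw":-0.1},{"tx":15,"ty":30,"tz":8,"ax":0,"ay":0,"az":5.25,"claw":-0.1},{"tx":15,"ty":30,"tz":8,"ax":0,"ay":0,"az":5.25,"claw":-0.1},{"tx":15,"ty":30,"tz":8,"ax":0,"ay":0,"az":5.25,"claw":-0.1},{"tx":15,"ty":30,"tz":8,"ax":0,"ay":0,"az":5.25,"claw":-0.1},{"tx":15,"ty":30,"tz":8,"ax":0,"ay":0,"az":5.25,"claw":-0.1},{"tx":15,"ty":30,"tz":0,"ax":0,"ay":0,"az":5.25,"claw":-0.1}])

```text
time_s: 1.4
tcp_pos: [0.3604, -0.2634, 0.3425]
eef_rot: [-179.9, -0.0, -97.4]
contact_force: [0.6, -0.3, -0.7]
gripper_width: 0.0392
```

Request:
step_arm(increments=[{"tx":15,"ty":30,"tz":0,"ax":0,"ay":0,"az":5.25,"claw":-0.1},{"tx":15,"ty":30,"tz":0,"ax":0,"ay":0,"az":5.25,"claw":-0.1},{"tx":15,"ty":30,"tz":0,"ax":0,"ay":0,"az":5.25,"claw":-0.1},{"tx":15,"ty":30,"tz":0,"ax":0,"ay":0,"az":5.25,"claw":-0.1},{"tx":15,"ty":30,"tz":0,"ax":0,"ay":0,"az":5.25,"claw":-0.1},{"tx":15,"ty":30,"tz":0,"ax":0,"ay":0,"az":5.25,"claw":-0.1},{"tx":15,"ty":30,"tz":0,"ax":0,"ay":0,"az":5.25,"claw":-0.1},{"tx":15,"ty":30,"tz":0,"ax":0,"ay":0,"az":5.25,"claw":-0.1},{"tx":15,"ty":30,"tz":0,"ax":0,"ay":0,"az":5.25,"claw":-0.1},{"tx":15,"ty":30,"tz":0,"ax":0,"ay":0,"az":5.25,"claw":-0.1},{"tx":15,"ty":30,"tz":0,"ax":0,"ay":0,"az":5.25,"claw":-0.1}])

```text
time_s: 2.5
tcp_pos: [0.5251, 0.0668, 0.3413]
eef_rot: [180.0, 0.0, -39.6]
contact_force: [-0.1, -0.5, -0.1]
gripper_width: 0.04
```

Request:
step_arm(increments=[{"tx":0,"ty":0,"tz":0,"ax":-1.976,"ay":-5.489,"az":0,"claw":-0.1},{"tx":0,"ty":0,"tz":0,"ax":-1.976,"ay":-5.489,"az":0,"claw":-0.1},{"tx":0,"ty":0,"tz":0,"ax":-1.976,"ay":-5.489,"az":0,"claw":-0.1},{"tx":0,"ty":0,"tz":0,"ax":-1.976,"ay":-5.489,"az":0,"claw":-0.1},{"tx":0,"ty":0,"tz":0,"ax":-1.976,"ay":-5.489,"az":0,"claw":-0.1},{"tx":0,"ty":0,"tz":0,"ax":-1.976,"ay":-5.489,"az":0,"claw":-0.1},{"tx":0,"ty":0,"tz":0,"ax":0,"ay":0,"az":0,"claw":-0.1}])

```text
time_s: 3.2
tcp_pos: [0.5219, 0.0636, 0.3381]
eef_rot: [-166.8, -32.8, -43.5]
contact_force: [-0.0, -1.0, -1.4]
gripper_width: 0.0395
```

```bash
cat >> h.py <<'E'
from scipy.spatial.transform import Rotation as Ro
O=np.array([.487,.077,.066]);F=frame()
H=np.array([21,62.5,101.])/1000
def plate(p): return (np.asarray(p)-O)@F.T*1000
def world(q): return O+np.asarray(q)/1000@F
def tgt(phi): # tool R with tool y at plate angle phi
    y=F.T@[np.cos(np.radians(phi)),np.sin(np.radians(phi)),0];z=-F[2]
    return np.c_[np.cross(y,z),y,z]
def delta(q,phi,s=None):
    s=s or r.get_state();R=Ro.from_euler('xyz',s['eef_rot'],degrees=True)
    d=(world(q)-s['tcp_pos'])*1000; w=(Ro.from_matrix(tgt(phi))*R.inv()).as_rotvec(degrees=True)
    return d.round(1),w.round(2)
def st():
    s=r.get_state();R=Ro.from_euler('xyz',s['eef_rot'],degrees=True).as_matrix();y=F@R[:,1]
    print('t',s['time_s'],'plate',plate(s['tcp_pos']).round(1),'phi',np.degrees(np.arctan2(y[1],y[0])).round(1),'tilt err',np.degrees(np.arccos(min(1,-(F@R[:,2])[2]))).round(2),
     'Fp',(F@s['contact_force']).round(1),'Mp',(F@s['moment']).round(2),'w',round(s['gripper_width']*1000,1),'j',np.round(s['joints'],0))
E
python3 - <<'E'
from h import *
st(); print(delta([152.5,15,150],250), delta([152.5,15,101],250))
a=cap('scene','s1.png');b=cap('top','t1.png')
cv2.imwrite('pics/z1.png',np.hstack([cv2.resize(a['image'][100:260,220:380],(400,400),interpolation=2),cv2.resize(b['image'][130:270,240:380],(400,400),interpolation=2)]))
E
```

```text
t 3.2 plate [186.7  -0.8 201.5] phi -109.8 tilt err 0.19 Fp [-0.5 -1.  -1.3] Mp [-0.21  2.17  0.06] w 39.5 j [ 45. -13. -47.  44. -48. -23.]
(array([  6.8,  14.4, -61.8]), array([ 0.28, -0.04, -0.08])) (array([  33.2,    4.9, -101.9]), array([ 0.28, -0.04, -0.08]))
```

View pics/z1.png

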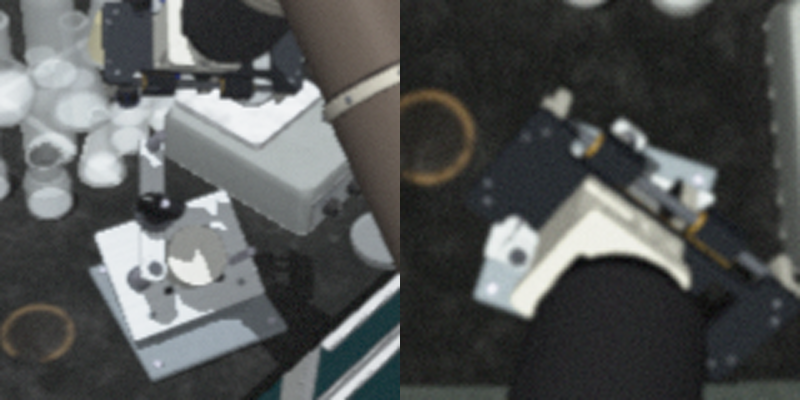

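The gripper is above the handle: left crop shows the bar at (150,150) below the open jaws, right crop shows the hinge at (515,255). Orientation matches, so I descend.

Request:
step_arm(increments=[{"tx":2,"ty":4,"tz":-16,"ax":0,"ay":0,"az":0,"claw":-0.1},{"tx":2,"ty":4,"tz":-16,"ax":0,"ay":0,"az":0,"claw":-0.1},{"tx":2,"ty":4,"tz":-16,"ax":0,"ay":0,"az":0,"claw":-0.1},{"tx":1,"ty":2,"tz":-14,"ax":0,"ay":0,"az":0,"claw":-0.1},{"tx":7,"ty":-2,"tz":-10,"ax":0,"ay":0,"az":0,"claw":-0.1},{"tx":7,"ty":-2,"tz":-10,"ax":0,"ay":0,"az":0,"claw":-0.1},{"tx":0,"ty":0,"tz":0,"ax":0,"ay":0,"az":0,"claw":-0.1}])

```text
time_s: 4.0
tcp_pos: [0.5474, 0.0749, 0.2593]
eef_rot: [-166.6, -32.6, -43.9]
contact_force: [-0.2, -1.0, 0.1]
gripper_width: 0.0398
```

Run:
```python
from h import *
st(); print(delta([152.5,15,102],250))
a=cap('scene');b=cap('top')
cv2.imwrite('pics/z2.png',np.hstack([cv2.resize(a['image'][120:220,230:330],(400,400),interpolation=2),cv2.resize(b['image'][140:240,260:360],(400,400),interpolation=2)]))
```

```text
t 4.0 plate [158.   18.5 125.3] phi -110.2 tilt err 0.13 Fp [ 0.2 -1.  -0. ] Mp [-0.09  2.01  0.02] w 39.8 j [ 38.  -5. -55.  58. -35. -35.]
(array([  7.2,  -6.3, -22.3]), array([-0.02, -0.06,  0.2 ]))
```

View pics/z2.png

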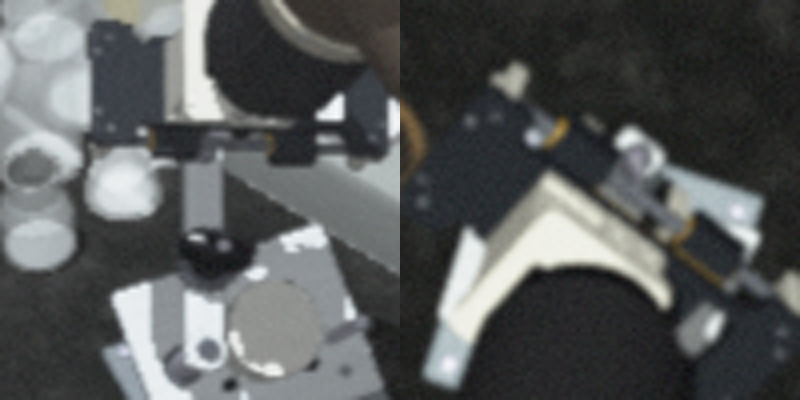

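The jaws straddle the handle pin (left crop at (215,150)). But joint 3 is at −55°, close to its −58.28° limit. I'll fit a quick kinematic model from the poses seen so far to plan reachability.

```bash
cat > kin.py <<'E'
from h import *
from scipy.optimize import least_squares
rd=np.radians
def fk(j,p,s4,s6,s5=-1):
    hs,a,b,d1,d2,L,e=p
    R=Ro.from_euler('z',j[0],degrees=True); x=R.apply([0,-d1,hs])
    R=R*Ro.from_euler('y',j[1],degrees=True); x=x+R.apply([0,0,a])
    R=R*Ro.from_euler('y',-j[2],degrees=True); x=x+R.apply([b,0,e])
    R=R*Ro.from_euler('x',s4*j[3],degrees=True)*Ro.from_euler('y',s5*j[4],degrees=True)
    x=x+R.apply([L,-d2,0]); R=R*Ro.from_euler('x',s6*j[5],degrees=True)
    # tool z = local x ; at start yaw: tool y
    M=R.as_matrix(); return x,M
LIM=np.array([[-176.03,176.03],[-82.01,121.73],[-58.28,71.71],[-173.87,95.51],[-174.79,-.11],[-173.66,173.66]])
E
python3 - <<'E'
from kin import *
s=r.get_state();print(repr(s['joints']),repr(s['tcp_pos']),repr(s['eef_rot']))
D=[([-59.35299,20.58666,.6396,-.0173,-70.1365,-16.5065],[.16477,-.65416,.24473],[179.915,-.00814,-165.865]),
(s['joints'],s['tcp_pos'],s['eef_rot']),([45,-13,-47,44,-48,-23],[.5219,.0636,.3381],[-166.8,-32.8,-43.5])]
for s4 in(1,-1):
  for s6 in (1,-1):
    C=[]
    for j,x,e in D:
        M=fk(j,np.zeros(7),s4,s6)[1];T=Ro.from_euler('xyz',e,degrees=True).as_matrix();C.append(M.T@T)
    print(s4,s6,np.abs(C[0]-C[1]).max().round(3),np.abs(C[0]-C[2]).max().round(3));
    if np.abs(C[0]-C[1]).max()<.05:
        print(C[0].round(2))
        f=lambda p:np.concatenate([w*(fk(j,p,s4,s6)[0]-np.array(x)) for (j,x,e),w in zip(D,(1,1,.2))]+[1e-3*(p-[.3,.5,.5,.08,.08,.3,0])])
        for x0 in ([.3,.5,.5,.15,.0,.3,0],[.3,.5,.5,0,.15,.3,0]):
            q=least_squares(f,x0);print(q.x.round(4),q.cost**.5)
E
```

```text
array([ 37.94703789,  -5.60980065, -54.5354971 ,  57.61160982,
       -35.10475502, -34.79412191]) array([0.54694693, 0.07512491, 0.26034547]) array([-166.47484575,  -32.59579553,  -43.95705377])
1 1 0.981 0.877
1 -1 1.273 0.895
-1 1 0.49 0.166
-1 -1 0.0 0.014
[[ 0. -0.  1.]
 [-1. -0.  0.]
 [ 0. -1. -0.]]
[1.913e-01 6.050e-01 4.612e-01 6.000e-04 1.912e-01 3.586e-01 3.200e-03] 0.0006715662253345872
[1.913e-01 6.050e-01 4.612e-01 6.000e-04 1.912e-01 3.586e-01 3.200e-03] 0.0006715662253346412
```

The model fits to under 1 mm: the offset is in the wrist. Now I check which tool poses are reachable along the plan.

```bash
cat >> kin.py <<'E'
PP=np.array([.1913,.6050,.4612,.0006,.1912,.3586,.0032])
CT=np.array([[0,0,1],[-1,0,0],[0,-1,0.]])
def ik(x,M,j0):
    g=lambda j:np.concatenate([(fk(j,PP,-1,-1)[0]-x)*10,(Ro.from_matrix(fk(j,PP,-1,-1)[1]@CT)*Ro.from_matrix(M).inv()).as_rotvec()])
    q=least_squares(g,np.clip(j0,LIM[:,0]+.5,LIM[:,1]-.5),bounds=(LIM[:,0]+.3,LIM[:,1]-.3),x_scale=20.,max_nfev=60)
    return q.x,np.linalg.norm(q.fun)
def tilt(phi,lean,side=0): # tool leaning 'lean' deg in x-z plane, 'side' about clamp x
    M=tgt(phi); # rotate about clamp y back toward vertical by (35-lean)
    return Ro.from_rotvec(F[1]*rd(35-lean)).as_matrix()@Ro.from_rotvec(F[0]*rd(side)).as_matrix()@M
E
python3 - <<'E'
from kin import *
s=r.get_state();rng=np.random.default_rng(1)
def sols(x,M,n=25):
    S=[]
    for i in range(n):
        j0=rng.uniform(LIM[:,0],LIM[:,1]); j0[0]=rng.uniform(-90,90)
        j,e=ik(x,M,j0)
        if e<1e-3 and not any(np.abs(j-k).max()<3 for k in S): S.append(j)
    return S
th=1.21
hd=lambda t,z=101:world([21+140*np.sin(t),62.5-140*np.cos(t),z])
for nm,q in (('h start',hd(th)),('h mid',hd(.6)),('h closed',hd(0)),('knob',world([21,.5,114]))):
  for phi in ((250,) if nm=='h start' else (215,) if nm=='h mid' else (180,) if nm=='h closed' else (256,180)):
    for S in sols(q,tilt(phi,35)): print(nm,phi,S.round(0))
E
```

```text
h start 250 [ 33.  -4. -57.  66. -30. -39.]
```

```bash
cat > scan.py <<'E'
from kin import *
rng=np.random.default_rng(2)
def ik5(x,z,j0):
    def g(j):
        p,M=fk(np.append(j,0),PP,-1,-1); return np.concatenate([(p-x)*10,M[:,0]-z])
    q=least_squares(g,j0,bounds=(LIM[:5,0]+.3,LIM[:5,1]-.3),x_scale=20.,max_nfev=80); return q.x,np.linalg.norm(q.fun)
pts=dict(hclosed=world([21,-77.5,106]),hmid=world([21+140*np.sin(.6),62.5-140*np.cos(.6),106]),knob=world([21,.5,114]))
for nm,x in pts.items():
  for lean in (35,25,15,0,-15):
   for side in (-25,0,25):
    M=tilt(0,lean,side);S=[]
    for i in range(14):
        j0=rng.uniform(LIM[:5,0],LIM[:5,1]);j0[0]=rng.uniform(-90,90)
        if i%3: j0=np.array([30,-5,-50,50,-50])+rng.normal(0,25,5)
        j,e=ik5(x,M[:,2],np.clip(j0,LIM[:5,0]+1,LIM[:5,1]-1))
        if e<1e-3 and not any(np.abs(j-k).max()<4 for k in S): S.append(j)
    print(nm,lean,side,[k.round(0).astype(int).tolist() for k in S],flush=True)
E
time timeout 500 python3 scan.py
```

```text
hclosed 35 -25 []
hclosed 35 0 []
hclosed 35 25 []
hclosed 25 -25 [[54, 3, -56, 35, -57]]
hclosed 25 0 []
hclosed 25 25 []
hclosed 15 -25 [[49, 5, -48, 25, -59]]
hclosed 15 0 [[41, -9, -54, 21, -39]]
hclosed 15 25 [[18, -10, -43, -22, -32]]
hclosed 0 -25 [[41, 10, -35, 13, -67]]
hclosed 0 0 [[30, 0, -36, 0, -53]]
hclosed 0 25 [[7, -1, -30, -29, -52]]
hclosed -15 -25 [[33, 17, -24, 4, -78]]
hclosed -15 0 [[20, 10, -23, -10, -69]]
hclosed -15 25 [[2, 8, -21, -31, -68]]
hmid 35 -25 [[49, 4, -54, 49, -58]]
hmid 35 0 []
hmid 35 25 []
hmid 25 -25 [[46, 5, -46, 37, -60]]
hmid 25 0 [[37, -8, -55, 38, -35]]
hmid 25 25 [[23, -11, -45, -8, -21]]
hmid 15 -25 [[43, 8, -38, 27, -64]]
hmid 15 0 [[34, -4, -42, 18, -44]]
hmid 15 25 [[14, -5, -33, -21, -38]]
hmid 0 -25 [[36, 13, -25, 14, -73]]
hmid 0 0 [[25, 5, -25, 0, -60]]
hmid 0 25 [[7, 3, -21, -27, -58]]
hmid -15 -25 [[30, 20, -13, 6, -85]]
hmid -15 0 [[18, 13, -12, -9, -77]]
hmid -15 25 [[2, 11, -11, -30, -74]]
knob 35 -25 [[63, 8, -55, 41, -60]]
knob 35 0 []
knob 35 25 []
knob 25 -25 [[59, 8, -48, 32, -60]]
knob 25 0 []
knob 25 25 []
knob 15 -25 [[54, 10, -40, 23, -63]]
knob 15 0 [[48, -4, -50, 21, -41]]
knob 15 25 [[34, -10, -47, -9, -24]]
knob 0 -25 [[46, 14, -28, 11, -71]]
knob 0 0 [[37, 3, -33, 0, -54]]
knob 0 25 [[19, -1, -30, -27, -47]]
knob -15 -25 [[38, 20, -17, 1, -81]]
knob -15 0 [[27, 11, -19, -12, -70]]
knob -15 25 [[11, 8, -20, -32, -65]]
real	0m26.352s
user	0m26.663s
sys	0m0.171s
```

Full-tilt poses are unreachable near the closed bar, but smaller leans work. For the handle I'll grip the pin with the jaws along the clamp's y and reduce the lean while closing; that rotation is about the jaw axis, so it doesn't pry the pin. For the knob I'll map which in-plane tilts are feasible.

```bash
cat >> kin.py <<'E'
def dl(x0,M0,x1,M1):
    return np.r_[(x1-x0)*1000,(Ro.from_matrix(M1)*Ro.from_matrix(M0).inv()).as_rotvec(degrees=True)].round(2).tolist()
E
cat > map.py <<'E'
from scan import ik5
E
sed -i 's/^pts=/if __name__!="__main__": raise SystemExit\npts=/' scan.py; sed -n '/^def ik5/,/return q.x/p' scan.py >> kin.py
python3 - <<'E'
from kin import *
s=r.get_state();x0=s['tcp_pos'];M0=Ro.from_euler('xyz',s['eef_rot'],degrees=True).as_matrix();j=s['joints']
hp=lambda t,z=103:world([21+140*np.sin(t),62.5-140*np.cos(t),z])
x1,M1=hp(1.21),tilt(270,30); print('to grip',dl(x0,M0,x1,M1)); j,e=ik(x1,M1,j);print(j.round(1),e)
N=20
for i in range(1,N+1):
    f=i/N;x,M=hp(1.21*(1-f)),tilt(270,30-18*f); j,e=ik(x,M,j); print(i,dl(x1,M1,x,M),j.round(0).astype(int).tolist() if i%4==0 else '',e>1e-3); x1,M1=x,M
print('knob map: alpha, feasible dev (body toward +alpha: positive)')
x=world([21,.5,117]);rng=np.random.default_rng(3)
for al in range(-5,-111,-15):
    ok=[]
    for dv in (-35,-30,-25,-20,-15,-10,10,15,20,25,30,35):
        a=rd(al);dvec=np.array([np.cos(a),np.sin(a),0])*np.sin(rd(dv))
        z=F.T@(-dvec-np.array([0,0,np.cos(rd(dv))]))
        for j0 in ([60,8,-50,40,-60],[48,-4,-50,21,-41],[34,-10,-47,-9,-24],[19,-1,-30,-27,-47],[46,14,-28,11,-71]):
            jj,e=ik5(x,z,np.array(j0,float))
            if e<1e-3: ok.append((dv,int(jj[2])));break
    print(al,ok)
E
```

```text
to grip [6.04, -7.98, -22.8, -8.48, 8.32, 17.04]
[ 36.7  -3.  -51.3  48.5 -33.9  -5.8] 8.458151971158336e-13
1 [-5.14, -6.47, -1.85, 0.3, 0.85, 0.0]  False
2 [-5.43, -6.14, -2.12, 0.3, 0.85, -0.0]  False
3 [-5.7, -5.79, -2.38, 0.3, 0.85, 0.0]  False
4 [-5.95, -5.42, -2.63, 0.3, 0.85, -0.0] [36, -4, -50, 40, -35, 3] False
5 [-6.17, -5.03, -2.87, 0.3, 0.85, 0.0]  False
6 [-6.38, -4.63, -3.11, 0.3, 0.85, -0.0]  False
7 [-6.56, -4.2, -3.33, 0.3, 0.85, 0.0]  False
8 [-6.72, -3.76, -3.53, 0.3, 0.85, -0.0] [36, -6, -50, 32, -37, 9] False
9 [-6.85, -3.3, -3.73, 0.3, 0.85, 0.0]  False
10 [-6.96, -2.84, -3.91, 0.3, 0.85, 0.0]  False
11 [-7.04, -2.36, -4.08, 0.3, 0.85, 0.0]  False
12 [-7.09, -1.87, -4.23, 0.3, 0.85, 0.0] [36, -6, -50, 26, -38, 14] False
13 [-7.12, -1.38, -4.37, 0.3, 0.85, -0.0]  False
14 [-7.13, -0.88, -4.49, 0.3, 0.85, 0.0]  False
15 [-7.11, -0.38, -4.59, 0.3, 0.85, -0.0]  False
16 [-7.06, 0.12, -4.68, 0.3, 0.85, -0.0] [37, -7, -50, 21, -40, 18] False
17 [-6.98, 0.62, -4.75, 0.3, 0.85, 0.0]  False
18 [-6.88, 1.12, -4.8, 0.3, 0.85, -0.0]  False
19 [-6.76, 1.62, -4.84, 0.3, 0.85, 0.0]  False
20 [-6.61, 2.11, -4.86, 0.3, 0.85, 0.0] [39, -7, -50, 16, -41, 20] False
knob map: alpha, feasible dev (body toward +alpha: positive)
-5 [(15, -56), (20, -50), (25, -43), (30, -38), (35, -32)]
-20 [(20, -52), (25, -46), (30, -40), (35, -34)]
-35 [(20, -57), (25, -50), (30, -43), (35, -36)]
-50 [(25, -57), (30, -48), (35, -40)]
-65 [(35, -44)]
-80 [(-35, -52), (-30, -54), (-25, -57)]
-95 [(-35, -46), (-30, -49), (-25, -53), (-20, -56)]
-110 [(-35, -41), (-30, -45), (-25, -49), (-20, -53), (-15, -57)]
```

Request:
step_arm(increments=[{"tx":0.5,"ty":-4,"tz":0,"ax":-2.8,"ay":2.8,"az":5.7,"claw":-0.1},{"tx":0.5,"ty":-4,"tz":0,"ax":-2.8,"ay":2.8,"az":5.7,"claw":-0.1},{"tx":2.5,"ty":0,"tz":-11,"ax":-2.8,"ay":2.8,"az":5.7,"claw":-0.1},{"tx":2.5,"ty":0,"tz":-11.5,"ax":0,"ay":0,"az":0,"claw":-0.1},{"tx":0,"ty":0,"tz":0,"ax":0,"ay":0,"az":0,"claw":-0.1},{"tx":0,"ty":0,"tz":0,"ax":0,"ay":0,"az":0,"claw":-1},{"tx":0,"ty":0,"tz":0,"ax":0,"ay":0,"az":0,"claw":-1},{"tx":0,"ty":0,"tz":0,"ax":0,"ay":0,"az":0,"claw":-1},{"tx":0,"ty":0,"tz":0,"ax":0,"ay":0,"az":0,"claw":-1}], newtons=15)

```text
time_s: 5.0
tcp_pos: [0.5519, 0.0676, 0.2376]
eef_rot: [-179.9, -29.9, -19.7]
contact_force: [0.0, -0.1, -0.4]
gripper_width: 0.0129
```

```bash
python3 -c "
from h import *
st()"
```

```text
t 5.0 plate [151.   13.2 103.7] phi -89.9 tilt err 5.1 Fp [-0.2 -0.1 -0.3] Mp [-0.1   1.79  0.12] w 12.9 j [ 37.  -3. -51.  48. -34.  -6.]
```

The pin is gripped at 12.9 mm. Swinging the bar along the arc.

Request:
step_arm(increments=[{"tx":-5.1,"ty":-6.5,"tz":-1.9,"ax":0.3,"ay":0.85,"az":0,"claw":-1},{"tx":-5.4,"ty":-6.1,"tz":-2.1,"ax":0.3,"ay":0.85,"az":0,"claw":-1},{"tx":-5.7,"ty":-5.8,"tz":-2.4,"ax":0.3,"ay":0.85,"az":0,"claw":-1},{"tx":-6,"ty":-5.4,"tz":-2.6,"ax":0.3,"ay":0.85,"az":0,"claw":-1},{"tx":-6.2,"ty":-5,"tz":-2.9,"ax":0.3,"ay":0.85,"az":0,"claw":-1},{"tx":-6.4,"ty":-4.6,"tz":-3.1,"ax":0.3,"ay":0.85,"az":0,"claw":-1},{"tx":-6.6,"ty":-4.2,"tz":-3.3,"ax":0.3,"ay":0.85,"az":0,"claw":-1},{"tx":-6.7,"ty":-3.8,"tz":-3.5,"ax":0.3,"ay":0.85,"az":0,"claw":-1},{"tx":-6.9,"ty":-3.3,"tz":-3.7,"ax":0.3,"ay":0.85,"az":0,"claw":-1},{"tx":-7,"ty":-2.8,"tz":-3.9,"ax":0.3,"ay":0.85,"az":0,"claw":-1}])

```text
time_s: 6.0
tcp_pos: [0.4899, 0.0203, 0.208]
eef_rot: [-179.9, -20.9, -19.6]
contact_force: [0.4, 2.2, 2.1]
gripper_width: 0.0117
```

```bash
python3 -c "
from h import *
st()"
```

```text
t 6.0 plate [ 99.4 -52.4 103.8] phi -89.9 tilt err 14.15 Fp [0.9 2.2 2. ] Mp [ 0.51  1.06 -0.12] w 11.7 j [ 36.  -6. -50.  29. -38.  12.]
```

Request:
step_arm(increments=[{"tx":-7,"ty":-2.4,"tz":-4.1,"ax":0.3,"ay":0.85,"az":0,"claw":-1},{"tx":-7.1,"ty":-1.9,"tz":-4.2,"ax":0.3,"ay":0.85,"az":0,"claw":-1},{"tx":-7.1,"ty":-1.4,"tz":-4.4,"ax":0.3,"ay":0.85,"az":0,"claw":-1},{"tx":-7.1,"ty":-0.9,"tz":-4.5,"ax":0.3,"ay":0.85,"az":0,"claw":-1},{"tx":-7.1,"ty":-0.4,"tz":-4.6,"ax":0.3,"ay":0.85,"az":0,"claw":-1},{"tx":-7.1,"ty":0.1,"tz":-4.7,"ax":0.3,"ay":0.85,"az":0,"claw":-1},{"tx":-7,"ty":0.6,"tz":-4.8,"ax":0.3,"ay":0.85,"az":0,"claw":-1},{"tx":-6.9,"ty":1.1,"tz":-4.8,"ax":0.3,"ay":0.85,"az":0,"claw":-1},{"tx":-5,"ty":1.2,"tz":-3.6,"ax":0.3,"ay":0.85,"az":0,"claw":-1},{"tx":0,"ty":0,"tz":0,"ax":0,"ay":0,"az":0,"claw":-1}])

```text
time_s: 7.0
tcp_pos: [0.4278, 0.0165, 0.1673]
eef_rot: [-180.0, -12.6, -19.6]
contact_force: [-4.7, 9.0, 3.4]
gripper_width: 0.0116
```

```bash
python3 -c "
from h import *
st()"
```

```text
t 7.0 plate [ 29.3 -77.  103.2] phi -89.9 tilt err 22.36 Fp [-4.2  6.9  7.1] Mp [ 2.23  3.09 -0.91] w 11.6 j [ 38.  -7. -50.  16. -41.  21.]
```

Request:
step_arm(increments=[{"tx":-1.5,"ty":0.9,"tz":-1.1,"ax":0,"ay":0,"az":0,"claw":-1},{"tx":-1.5,"ty":0.9,"tz":-1.1,"ax":0,"ay":0,"az":0,"claw":-1},{"tx":-1.5,"ty":0.6,"tz":-1.1,"ax":0,"ay":0,"az":0,"claw":-1},{"tx":0,"ty":0,"tz":0,"ax":0,"ay":0,"az":0,"claw":-1}])

```text
time_s: 7.4
tcp_pos: [0.4232, 0.018, 0.1641]
eef_rot: [179.9, -12.7, -19.6]
contact_force: [-0.1, 3.1, 1.0]
gripper_width: 0.0112
```

```bash
python3 -c "
from h import *
st()"
```

```text
t 7.4 plate [ 23.5 -77.2 103.3] phi -89.8 tilt err 22.31 Fp [-0.3  2.8  1.5] Mp [ 0.55  1.16 -0.32] w 11.2 j [ 39.  -7. -51.  17. -41.  19.]
```

Request:
step_arm(increments=[{"tx":-1.5,"ty":0.6,"tz":-1.1,"ax":0,"ay":0,"az":0,"claw":-1},{"tx":-1.5,"ty":0.6,"tz":-1.1,"ax":0,"ay":0,"az":0,"claw":-1},{"tx":0,"ty":0,"tz":0,"ax":0,"ay":0,"az":0,"claw":-1}])

```text
time_s: 7.7
tcp_pos: [0.4203, 0.0191, 0.162]
eef_rot: [179.9, -12.7, -19.6]
contact_force: [0.8, -0.9, -1.3]
gripper_width: 0.0117
```

```bash
python3 -c "
from h import *
st()"
```

```text
t 7.7 plate [ 19.7 -77.1 103.3] phi -89.8 tilt err 22.3 Fp [ 0.1 -0.6 -1.7] Mp [-0.22  0.5  -0.01] w 11.7 j [ 39.  -7. -51.  17. -40.  19.]
```

Request:
step_arm(increments=[{"tx":-1.5,"ty":0.5,"tz":-1.1,"ax":0,"ay":0,"az":0,"claw":-1},{"tx":-1.5,"ty":0.5,"tz":-1.1,"ax":0,"ay":0,"az":0,"claw":-1},{"tx":0,"ty":0,"tz":0,"ax":0,"ay":0,"az":0,"claw":-1}])

```text
time_s: 8.0
tcp_pos: [0.4191, 0.0196, 0.1615]
eef_rot: [179.8, -12.9, -19.5]
contact_force: [14.9, -15.1, 4.4]
gripper_width: 0.0114
```

Run:
```python
from h import *
st()
a=cap('scene');b=cap('top')
cv2.imwrite('pics/z3.png',np.hstack([cv2.resize(a['image'][150:250,240:340],(400,400),interpolation=2),cv2.resize(b['image'][160:260,260:360],(400,400),interpolation=2)]))
```

```text
t 8.0 plate [ 18.4 -77.  103.7] phi -89.7 tilt err 22.09 Fp [18.2 -9.2 -7.3] Mp [-3.19 -6.04  1.32] w 11.4 j [ 40.  -7. -52.  17. -40.  18.]
```

View pics/z3.png

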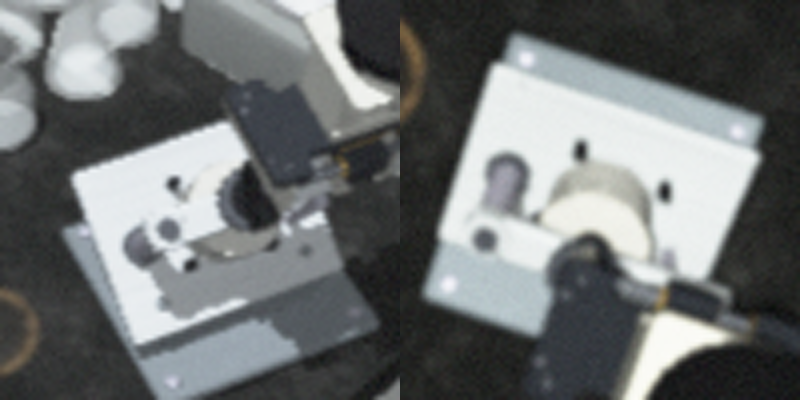

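The bar lies across the tub with the knob above it, and 18 N at the stop confirms it is closed. Releasing and backing off along the tool axis, then to the right for a clear view.

Request:
step_arm(increments=[{"tx":0,"ty":0,"tz":0,"ax":0,"ay":0,"az":0,"claw":-0.2},{"tx":0,"ty":0,"tz":0,"ax":0,"ay":0,"az":0,"claw":-0.2},{"tx":0,"ty":0,"tz":0,"ax":0,"ay":0,"az":0,"claw":-0.2},{"tx":-3,"ty":1,"tz":14,"ax":0,"ay":0,"az":0,"claw":-0.2},{"tx":-3,"ty":1,"tz":14,"ax":0,"ay":0,"az":0,"claw":-0.2},{"tx":-3,"ty":1,"tz":14,"ax":0,"ay":0,"az":0,"claw":-0.2},{"tx":-3,"ty":1,"tz":14,"ax":0,"ay":0,"az":0,"claw":-0.2},{"tx":5,"ty":-30,"tz":14,"ax":0,"ay":0,"az":0,"claw":-0.2},{"tx":5,"ty":-40,"tz":14,"ax":0,"ay":0,"az":0,"claw":-0.2},{"tx":5,"ty":-40,"tz":14,"ax":0,"ay":0,"az":0,"claw":-0.2},{"tx":5,"ty":-40,"tz":0,"ax":0,"ay":0,"az":0,"claw":-0.2},{"tx":0,"ty":0,"tz":0,"ax":0,"ay":0,"az":0,"claw":-0.2}])

```text
time_s: 9.3
tcp_pos: [0.4256, -0.1292, 0.2583]
eef_rot: [180.0, -12.7, -20.0]
contact_force: [-1.0, 0.1, -0.9]
gripper_width: 0.0349
```

```bash
cat > look.py <<'E'
from h import *
import sys
st();ims=[]
for n,(v0,v1,u0,u1) in dict(top=(150,265,250,370),scene=(140,260,240,350)).items():
    c=cap(n);P=cloud(c)[v0:v1,u0:u1].reshape(-1,3);Q=plate(P);Q=Q[np.isfinite(Q).all(1)]
    q=Q[(Q[:,2]>121)&(Q[:,2]<134)&(abs(Q[:,0]-20)<32)&(abs(Q[:,1]-1)<32)]
    if len(q)>5: print(n,len(q),'wing',cv2.minAreaRect(q[:,:2].astype(np.float32)),q.mean(0))
    q=Q[(Q[:,2]>70)&(Q[:,2]<80)&(Q[:,1]<78)&(Q[:,1]>-100)&(abs(Q[:,0]-15)<40)]
    b=q[:,1]; 
    if len(q)>20: print('  bar',cv2.minAreaRect(q[:,:2].astype(np.float32)))
    q=Q[(Q[:,2]>95)&(Q[:,2]<125)&(abs(Q[:,1]+77)<15)&(abs(Q[:,0]-18)<15)]
    if len(q): print('  pin',len(q),q.mean(0))
    ims.append(cv2.resize(c['image'][150:260,240:350],(400,400),interpolation=2))
cv2.imwrite('pics/'+sys.argv[1],np.hstack(ims))
E
python3 look.py z4.png
```

```text
t 9.3 plate [ 120.2 -214.9  150.6] phi -90.1 tilt err 22.27 Fp [-1.3 -0.2 -0.1] Mp [-0.12  1.    0.06] w 34.9 j [ 15. -11. -38.   9. -53.  50.]
top 141 wing ((21.584096908569336, 1.337254524230957), (15.953089714050293, 47.24921798706055), 78.2090835571289) [ 23.33410249   1.84680508 128.99748748]
  bar ((17.69631004333496, -3.6204147338867188), (161.55142211914062, 37.841983795166016), 88.42324829101562)
  pin 51 [ 22.90983804 -75.60950596 113.31995509]
scene 102 wing ((21.268352508544922, 4.430901527404785), (16.29327392578125, 47.67790603637695), 77.63279724121094) [ 20.948677     4.68492586 127.91484528]
  bar ((16.423213958740234, -3.621490478515625), (162.3252410888672, 36.627540588378906), 89.11189270019531)
  pin 26 [ 19.7555537  -74.69059702 116.15503307]
```

View pics/z4.png

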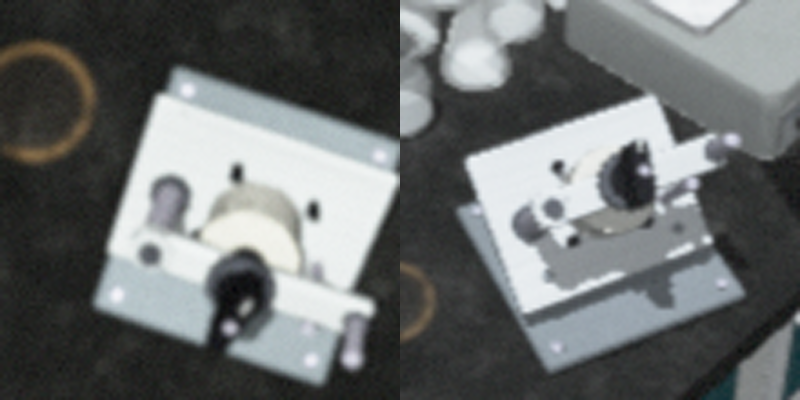

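The bar is closed. The top crop shows the knob at about (240,285); the scene crop shows the wing at about (632,175), with the wing's long axis at about −12° in plate axes. Now planning the approach and the turn.

```bash
cat >> kin.py <<'E'
C0=np.array([20.5,1.5])
def wing(al,be,dv,z=119,C=C0,back=0,phi_off=-90):
    a,b=rd(al),rd(be);zt=-(np.array([np.cos(b)*np.sin(rd(dv)),np.sin(b)*np.sin(rd(dv)),np.cos(rd(dv))]))
    n=np.array([np.cos(a+rd(phi_off)),np.sin(a+rd(phi_off)),0]);n=n-zt*(n@zt);n/=np.linalg.norm(n)
    M=F.T@np.c_[np.cross(n,zt),n,zt]
    return world(np.r_[C,z])-M[:,2]*back, M
E
python3 - <<'E'
from kin import *
s=r.get_state();x0=s['tcp_pos'];M0=Ro.from_euler('xyz',s['eef_rot'],degrees=True).as_matrix();j=s['joints']
for nm,a in (('above',(-12,-12,23,119,C0,.06)),('grip',(-12,-12,23,119,C0,0))):
    x,M=wing(*a);j,e=ik(x,M,j);print(nm,dl(x0,M0,x,M),j.round(0),e);x0,M0=x,M
for al in range(-16,-69,-4):
    be=max(al,-52);dv=23+7*min(1,(-12-al)/40)
    x,M=wing(al,be,dv);j,e=ik(x,M,j);print(al,dl(x0,M0,x,M),j.round(0).astype(int).tolist(),e>1e-3);x0,M0=x,M
E
```

```text
above [-0.17, 222.14, -24.21, 6.8, -1.72, -9.75] [ 47. -11. -42.  13. -50.   5.] 3.29012439171217e-11
grip [13.78, 0.22, -58.4, 0.0, 0.0, 0.0] [ 45.  -6. -47.  15. -40.   4.] 1.7178289446987364e-10
-16 [0.0, 0.0, 0.0, 2.52, -0.18, -3.18] [44, -6, -47, 13, -38, 3] False
-20 [0.0, 0.0, 0.0, 2.55, -0.21, -3.15] [43, -7, -47, 11, -37, 1] False
-24 [0.0, 0.0, 0.0, 2.58, -0.24, -3.13] [42, -7, -47, 10, -36, 0] False
-28 [0.0, 0.0, 0.0, 2.61, -0.27, -3.1] [41, -8, -47, 8, -34, -1] False
-32 [0.0, 0.0, 0.0, 2.63, -0.3, -3.08] [40, -8, -48, 6, -33, -3] False
-36 [0.0, 0.0, 0.0, 2.66, -0.34, -3.05] [40, -9, -48, 5, -31, -4] False
-40 [0.0, 0.0, 0.0, 2.68, -0.38, -3.03] [39, -9, -48, 3, -29, -6] False
-44 [0.0, 0.0, 0.0, 2.7, -0.42, -3.01] [38, -10, -49, 1, -28, -7] False
-48 [0.0, 0.0, 0.0, 2.71, -0.46, -2.99] [38, -10, -49, 0, -26, -9] False
-52 [0.0, 0.0, 0.0, 2.72, -0.5, -2.97] [37, -11, -50, -2, -23, -10] False
-56 [0.0, 0.0, 0.0, 1.26, 1.0, -3.07] [37, -11, -50, -2, -23, -14] False
-60 [0.0, 0.0, 0.0, 1.26, 1.0, -3.08] [37, -11, -50, -2, -23, -17] False
-64 [0.0, 0.0, 0.0, 1.27, 1.0, -3.09] [37, -11, -50, -2, -23, -21] False
-68 [0.0, 0.0, 0.0, 1.28, 1.01, -3.11] [37, -11, -50, -2, -23, -24] False
```

Request:
step_arm(increments=[{"tx":0,"ty":28,"tz":3,"ax":0.85,"ay":-0.2,"az":-1.2,"claw":-0.1},{"tx":0,"ty":28,"tz":0,"ax":0.85,"ay":-0.2,"az":-1.2,"claw":-0.1},{"tx":0,"ty":28,"tz":0,"ax":0.85,"ay":-0.2,"az":-1.2,"claw":-0.1},{"tx":0,"ty":28,"tz":0,"ax":0.85,"ay":-0.2,"az":-1.2,"claw":-0.1},{"tx":0,"ty":28,"tz":0,"ax":0.85,"ay":-0.2,"az":-1.2,"claw":-0.1},{"tx":0,"ty":28,"tz":-9,"ax":0.85,"ay":-0.2,"az":-1.2,"claw":-0.1},{"tx":0,"ty":28,"tz":-9,"ax":0.85,"ay":-0.2,"az":-1.2,"claw":-0.1},{"tx":0,"ty":26,"tz":-9,"ax":0.85,"ay":-0.3,"az":-1.3,"claw":-0.1},{"tx":0,"ty":0,"tz":0,"ax":0,"ay":0,"az":0,"claw":-0.1},{"tx":0,"ty":0,"tz":0,"ax":0,"ay":0,"az":0,"claw":-0.1}])

```text
time_s: 10.4
tcp_pos: [0.4252, 0.0979, 0.2339]
eef_rot: [-173.1, -11.4, -30.5]
contact_force: [0.0, 0.2, -0.4]
gripper_width: 0.0396
```

Run:
```python
from kin import *
st()
s=r.get_state();x0=s['tcp_pos'];M0=Ro.from_euler('xyz',s['eef_rot'],degrees=True).as_matrix()
x,M=wing(-12,-12,23);print(dl(x0,M0,x,M))
a=cap('scene');b=cap('top')
cv2.imwrite('pics/z5.png',np.hstack([cv2.resize(a['image'][150:250,240:340],(400,400),interpolation=2),cv2.resize(b['image'][160:260,260:360],(400,400),interpolation=2)]))
```

```text
t 10.4 plate [ 42.8  -1.2 174.9] phi -101.6 tilt err 23.01 Fp [-0.3  0.2 -0.3] Mp [-0.3   0.83  0.25] w 39.6 j [ 47. -11. -42.  13. -50.   5.]
[13.92, -2.09, -58.62, 0.08, 0.01, -0.5]
```

View pics/z5.png

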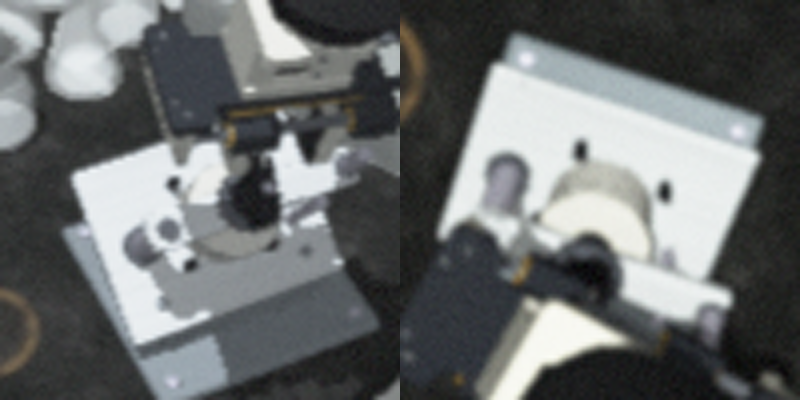

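The jaws are over the knob, one finger each side of the wing. Descend and close gently.

Request:
step_arm(increments=[{"tx":2.3,"ty":-0.3,"tz":-10,"ax":0,"ay":0,"az":-0.5,"claw":-0.1},{"tx":2.3,"ty":-0.3,"tz":-10,"ax":0,"ay":0,"az":0,"claw":-0.1},{"tx":2.3,"ty":-0.3,"tz":-10,"ax":0,"ay":0,"az":0,"claw":-0.1},{"tx":2.3,"ty":-0.3,"tz":-10,"ax":0,"ay":0,"az":0,"claw":-0.1},{"tx":2.3,"ty":-0.3,"tz":-10,"ax":0,"ay":0,"az":0,"claw":-0.1},{"tx":2.3,"ty":-0.3,"tz":-8.5,"ax":0,"ay":0,"az":0,"claw":-0.1},{"tx":0,"ty":0,"tz":0,"ax":0,"ay":0,"az":0,"claw":-0.1},{"tx":0,"ty":0,"tz":0,"ax":0,"ay":0,"az":0,"claw":-0.8},{"tx":0,"ty":0,"tz":0,"ax":0,"ay":0,"az":0,"claw":-0.8},{"tx":0,"ty":0,"tz":0,"ax":0,"ay":0,"az":0,"claw":-0.8}], newtons=8)

```text
time_s: 11.5
tcp_pos: [0.4399, 0.095, 0.1762]
eef_rot: [-172.9, -11.4, -31.3]
contact_force: [-0.0, -0.2, 0.3]
gripper_width: 0.0209
```

```bash
python3 -c "
from h import *
st()"
```

```text
t 11.5 plate [ 22.    1.  119.2] phi -102.2 tilt err 22.89 Fp [ 0.2 -0.2  0.2] Mp [-0.31  0.88  0.23] w 20.9 j [ 45.  -6. -47.  15. -40.   4.]
```

Request:
step_arm(increments=[{"tx":0,"ty":0,"tz":0,"ax":0,"ay":0,"az":0,"claw":-1},{"tx":0,"ty":0,"tz":0,"ax":0,"ay":0,"az":0,"claw":-1},{"tx":0,"ty":0,"tz":0,"ax":0,"ay":0,"az":0,"claw":-1}], newtons=8)

```text
time_s: 11.8
tcp_pos: [0.4399, 0.0949, 0.1761]
eef_rot: [-173.0, -11.4, -31.3]
contact_force: [-1.4, -0.7, 4.1]
gripper_width: 0.0162
```

```bash
python3 -c "
from h import *
st()"
```

```text
t 11.8 plate [ 21.9   0.8 119.1] phi -102.2 tilt err 22.89 Fp [ 1.5 -1.1  4. ] Mp [-0.65  1.21  0.25] w 16.2 j [ 45.  -6. -47.  15. -40.   4.]
```

Request:
step_arm(increments=[{"tx":0,"ty":0,"tz":0,"ax":0,"ay":0,"az":0,"claw":-1},{"tx":0,"ty":0,"tz":0,"ax":0,"ay":0,"az":0,"claw":-1}], newtons=45)

```text
time_s: 12.0
tcp_pos: [0.4399, 0.0949, 0.1761]
eef_rot: [-173.0, -11.4, -31.3]
contact_force: [-4.2, -0.8, 7.1]
gripper_width: 0.0161
```

```bash
python3 -c "
from h import *
st()"
```

```text
t 12.0 plate [ 21.9   0.9 119.1] phi -102.2 tilt err 22.89 Fp [ 1.  -2.2  7.9] Mp [-0.7   1.36  0.24] w 16.1 j [ 45.  -6. -47.  15. -40.   4.]
```

The wing is gripped at 16.1 mm. Turning clockwise in stages while watching the moment.

Request:
step_arm(increments=[{"tx":0,"ty":0,"tz":0,"ax":1.26,"ay":-0.1,"az":-1.59,"claw":-1},{"tx":0,"ty":0,"tz":0,"ax":1.26,"ay":-0.1,"az":-1.59,"claw":-1},{"tx":0,"ty":0,"tz":0,"ax":1.28,"ay":-0.1,"az":-1.58,"claw":-1},{"tx":0,"ty":0,"tz":0,"ax":1.28,"ay":-0.1,"az":-1.58,"claw":-1},{"tx":0,"ty":0,"tz":0,"ax":1.29,"ay":-0.12,"az":-1.57,"claw":-1},{"tx":0,"ty":0,"tz":0,"ax":1.29,"ay":-0.12,"az":-1.57,"claw":-1}])

```text
time_s: 12.6
tcp_pos: [0.4401, 0.0944, 0.1763]
eef_rot: [-166.4, -7.4, -41.9]
contact_force: [-0.9, -3.6, 8.1]
gripper_width: 0.0156
```

```bash
python3 -c "
from h import *
st()"
```

```text
t 12.6 plate [ 22.3   0.4 119.1] phi -114.2 tilt err 24.95 Fp [ 4.9 -3.7  6.5] Mp [-1.91 -0.11  1.11] w 15.6 j [ 42.  -7. -47.  10. -36.  -0.]
```

Request:
step_arm(increments=[{"tx":0,"ty":0,"tz":0,"ax":1.31,"ay":-0.14,"az":-1.55,"claw":-1},{"tx":0,"ty":0,"tz":0,"ax":1.31,"ay":-0.14,"az":-1.55,"claw":-1},{"tx":0,"ty":0,"tz":0,"ax":1.32,"ay":-0.15,"az":-1.54,"claw":-1},{"tx":0,"ty":0,"tz":0,"ax":1.32,"ay":-0.15,"az":-1.54,"claw":-1}])

```text
time_s: 13.0
tcp_pos: [0.4399, 0.0943, 0.1762]
eef_rot: [-162.2, -4.1, -48.5]
contact_force: [-2.5, -3.1, 7.3]
gripper_width: 0.0161
```

```bash
python3 -c "
from h import *
st()"
```

```text
t 13.0 plate [ 22.1   0.3 119. ] phi -122.2 tilt err 26.36 Fp [ 3.1 -3.7  6.7] Mp [-2.22  0.09  1.19] w 16.1 j [ 40.  -8. -47.   6. -33.  -3.]
```

```bash
cat >> h.py <<'E'
def mt():
    s=r.get_state();R=Ro.from_euler('xyz',s['eef_rot'],degrees=True).as_matrix();zt=R[:,2]
    y=F@R[:,1];out=[]
    for L in (0,.1,.15,.2): out.append(round(float(F[2]@(s['moment']+np.cross(-zt*L,s['contact_force']))),2))
    print('t %.1f alpha %.1f'%(s['time_s'],np.degrees(np.arctan2(y[1],y[0]))+90),'Mtool',(R.T@s['moment']).round(2),'Ftool',(R.T@s['contact_force']).round(1),'axis M',out,'w',s['gripper_width'].round(4))
E
python3 -c "
from h import *
mt()"
```

```text
Traceback (most recent call last):
  File "h.py", line 38, in mt
    print('t %.1f alpha %.1f'%(s['time_s'],np.degrees(np.arctan2(y[1],y[0]))+90),'Mtool',(R.T@s['moment']).round(2),'Ftool',(R.T@s['contact_force']).round(1),'axis M',out,'w',s['gripper_width'].round(4))
                                                                                                                                                                               ^^^^^^^^^^^^^^^^^^^^^^^^
AttributeError: 'float' object has no attribute 'round'
```

Request:
step_arm(increments=[{"tx":0,"ty":0,"tz":0,"ax":1.33,"ay":-0.17,"az":-1.53,"claw":-1},{"tx":0,"ty":0,"tz":0,"ax":1.33,"ay":-0.17,"az":-1.53,"claw":-1}])

```text
time_s: 13.2
tcp_pos: [0.4399, 0.0942, 0.1761]
eef_rot: [-160.3, -2.2, -51.7]
contact_force: [-3.3, -4.2, 7.0]
gripper_width: 0.0159
```

```bash
python3 -c "
from h import *
mt()"
```

```text
Traceback (most recent call last):
  File "h.py", line 38, in mt
    print('t %.1f alpha %.1f'%(s['time_s'],np.degrees(np.arctan2(y[1],y[0]))+90),'Mtool',(R.T@s['moment']).round(2),'Ftool',(R.T@s['contact_force']).round(1),'axis M',out,'w',s['gripper_width'].round(4))
                                                                                                                                                                               ^^^^^^^^^^^^^^^^^^^^^^^^
AttributeError: 'float' object has no attribute 'round'
```

Request:
step_arm(increments=[{"tx":0,"ty":0,"tz":0,"ax":1.34,"ay":-0.19,"az":-1.52,"claw":-1},{"tx":0,"ty":0,"tz":0,"ax":1.34,"ay":-0.19,"az":-1.52,"claw":-1}])

```text
time_s: 13.4
tcp_pos: [0.4398, 0.0942, 0.1761]
eef_rot: [-158.4, -0.3, -54.7]
contact_force: [-3.5, -4.1, 7.6]
gripper_width: 0.0156
```

```bash
python3 -c "
from h import *
mt()"
```

```text
Traceback (most recent call last):
  File "h.py", line 38, in mt
    print('t %.1f alpha %.1f'%(s['time_s'],np.degrees(np.arctan2(y[1],y[0]))+90),'Mtool',(R.T@s['moment']).round(2),'Ftool',(R.T@s['contact_force']).round(1),'axis M',out,'w',s['gripper_width'].round(4))
                                                                                                                                                                               ^^^^^^^^^^^^^^^^^^^^^^^^
AttributeError: 'float' object has no attribute 'round'
```

```bash
sed -i "s/s\['gripper_width'\].round(4)/round(s['gripper_width']*1000,1)/" h.py
cat > m.py <<'E'
from h import *
mt()
E
python3 m.py
```

```text
t 13.4 alpha -40.3 Mtool [-2.36  1.29 -0.22] Ftool [ 1.3  2.1 -9. ] axis M [1.3, 1.21, 1.16, 1.11] w 15.6
```

Request:
step_arm(increments=[{"tx":0,"ty":0,"tz":0,"ax":1.35,"ay":-0.21,"az":-1.5,"claw":-1}])

```text
time_s: 13.5
tcp_pos: [0.4398, 0.0942, 0.1761]
eef_rot: [-157.4, 0.7, -56.2]
contact_force: [-3.6, -5.1, 7.1]
gripper_width: 0.0157
```

```bash
python3 m.py
```

```text
t 13.5 alpha -42.3 Mtool [-2.35  1.38 -0.24] Ftool [ 2.2  2.7 -8.8] axis M [1.32, 1.2, 1.13, 1.07] w 15.7
```

Request:
step_arm(increments=[{"tx":0,"ty":0,"tz":0,"ax":1.35,"ay":-0.21,"az":-1.5,"claw":-1}])

```text
time_s: 13.6
tcp_pos: [0.4397, 0.0942, 0.176]
eef_rot: [-156.5, 1.7, -57.7]
contact_force: [-2.9, -5.4, 7.7]
gripper_width: 0.0159
```

```bash
python3 m.py
```

```text
t 13.6 alpha -44.2 Mtool [-2.37  1.44 -0.26] Ftool [ 2.8  1.8 -9.2] axis M [1.37, 1.28, 1.23, 1.19] w 15.9
```

Request:
step_arm(increments=[{"tx":0,"ty":0,"tz":0,"ax":1.36,"ay":-0.23,"az":-1.5,"claw":-1}])

```text
time_s: 13.7
tcp_pos: [0.4397, 0.0942, 0.176]
eef_rot: [-155.6, 2.7, -59.2]
contact_force: [-4.5, -4.3, 7.1]
gripper_width: 0.0157
```

```bash
python3 m.py
```

```text
t 13.7 alpha -46.3 Mtool [-2.4   1.49 -0.22] Ftool [ 1.   2.5 -9. ] axis M [1.36, 1.23, 1.17, 1.11] w 15.7
```

Request:
step_arm(increments=[{"tx":0,"ty":0,"tz":0,"ax":1.36,"ay":-0.23,"az":-1.5,"claw":-1}])

```text
time_s: 13.8
tcp_pos: [0.4397, 0.0942, 0.1759]
eef_rot: [-154.7, 3.8, -60.6]
contact_force: [-3.4, -5.4, 7.1]
gripper_width: 0.0158
```

```bash
python3 m.py
```

```text
t 13.8 alpha -48.3 Mtool [-2.43  1.59 -0.22] Ftool [ 2.6  2.  -9. ] axis M [1.38, 1.28, 1.23, 1.18] w 15.8
```

Request:
step_arm(increments=[{"tx":0,"ty":0,"tz":0,"ax":1.36,"ay":-0.25,"az":-1.49,"claw":-1}])

```text
time_s: 13.9
tcp_pos: [0.4397, 0.0942, 0.1759]
eef_rot: [-153.9, 4.9, -62.1]
contact_force: [-3.7, -4.4, 7.0]
gripper_width: 0.0157
```

```bash
python3 m.py
```

```text
t 13.9 alpha -50.3 Mtool [-2.46  1.57 -0.2 ] Ftool [ 1.6  1.6 -8.8] axis M [1.39, 1.31, 1.27, 1.23] w 15.7
```

Request:
step_arm(increments=[{"tx":0,"ty":0,"tz":0,"ax":1.36,"ay":-0.25,"az":-1.49,"claw":-1}])

```text
time_s: 14.0
tcp_pos: [0.4396, 0.0942, 0.1759]
eef_rot: [-153.0, 6.0, -63.5]
contact_force: [-4.7, -4.8, 7.5]
gripper_width: 0.0161
```

```bash
python3 m.py
```

```text
t 14.0 alpha -52.3 Mtool [-2.43  1.58 -0.2 ] Ftool [ 1.4  2.2 -9.7] axis M [1.39, 1.28, 1.23, 1.17] w 16.1
```

Request:
step_arm(increments=[{"tx":0,"ty":0,"tz":0,"ax":0.63,"ay":0.5,"az":-1.53,"claw":-1}])

```text
time_s: 14.1
tcp_pos: [0.4399, 0.0943, 0.1761]
eef_rot: [-153.1, 6.8, -65.0]
contact_force: [-0.0, -3.5, 2.8]
gripper_width: 0.0159
```

```bash
python3 m.py
```

```text
t 14.1 alpha -53.8 Mtool [-1.42  1.97 -0.41] Ftool [ 2.8 -0.1 -3.5] axis M [1.1, 1.1, 1.1, 1.1] w 15.9
```

Request:
step_arm(increments=[{"tx":0,"ty":0,"tz":0,"ax":0.63,"ay":0.5,"az":-1.53,"claw":-1}])

```text
time_s: 14.2
tcp_pos: [0.4401, 0.0945, 0.1762]
eef_rot: [-153.3, 7.5, -66.6]
contact_force: [-0.2, -5.6, 4.3]
gripper_width: 0.0159
```

```bash
python3 m.py
```

```text
t 14.2 alpha -55.3 Mtool [-1.02  2.72 -0.58] Ftool [ 4.4 -0.  -5.5] axis M [1.1, 1.09, 1.08, 1.08] w 15.9
```

Request:
step_arm(increments=[{"tx":0,"ty":0,"tz":0,"ax":0.63,"ay":0.5,"az":-1.54,"claw":-1}])

```text
time_s: 14.3
tcp_pos: [0.4403, 0.0946, 0.1763]
eef_rot: [-153.5, 8.3, -68.1]
contact_force: [0.6, -5.5, 5.5]
gripper_width: 0.0156
```

```bash
python3 m.py
```

```text
t 14.3 alpha -56.8 Mtool [-0.64  2.99 -0.65] Ftool [ 4.5 -1.4 -6.3] axis M [1.02, 1.07, 1.1, 1.12] w 15.6
```

Request:
step_arm(increments=[{"tx":0,"ty":0,"tz":0,"ax":0.63,"ay":0.5,"az":-1.54,"claw":-1}])

```text
time_s: 14.4
tcp_pos: [0.4405, 0.0948, 0.1764]
eef_rot: [-153.8, 9.1, -69.7]
contact_force: [1.7, -5.6, 1.8]
gripper_width: 0.0159
```

```bash
python3 m.py
```

```text
t 14.4 alpha -58.3 Mtool [-0.24  3.12 -0.76] Ftool [ 5.5 -0.9 -2.5] axis M [0.97, 0.98, 0.98, 0.99] w 15.9
```

Request:
step_arm(increments=[{"tx":0,"ty":0,"tz":0,"ax":0.63,"ay":0.5,"az":-1.54,"claw":-1}])

```text
time_s: 14.5
tcp_pos: [0.4406, 0.0949, 0.1765]
eef_rot: [-154.0, 9.8, -71.3]
contact_force: [1.8, -5.7, 2.4]
gripper_width: 0.0161
```

```bash
python3 m.py
```

```text
t 14.5 alpha -59.8 Mtool [ 0.03  2.93 -0.81] Ftool [ 5.5 -1.4 -3.1] axis M [0.91, 0.94, 0.95, 0.96] w 16.1
```

```bash
cat > m.py <<'E'
from h import *
s=r.get_state();R=Ro.from_euler('xyz',s['eef_rot'],degrees=True).as_matrix();zt=R[:,2];y=F@R[:,1]
Mc=s['moment']-3.7*np.cross([0,0,1],zt)
print('t %.1f alpha %.1f'%(s['time_s'],np.degrees(np.arctan2(y[1],y[0]))+90),'Mz_tool %.2f'%(zt@s['moment']),'Mc plate L=0',(F@Mc).round(2),'L=.2',(F@(Mc+np.cross(-zt*.2,s['contact_force']))).round(2),'Fp',(F@s['contact_force']).round(1),plate(s['tcp_pos']).round(1))
E
python3 m.py
```

```text
t 14.5 alpha -59.8 Mz_tool -0.81 Mc plate L=0 [-1.07 -2.73  0.08] L=.2 [-0.23 -1.96  0.13] Fp [ 4.3 -4.8 -0.2] [ 22.7   1.1 119. ]
```

Request:
step_arm(increments=[{"tx":0,"ty":0,"tz":0,"ax":0,"ay":0,"az":0,"claw":-1}])

```text
time_s: 14.6
tcp_pos: [0.4407, 0.0949, 0.1765]
eef_rot: [-154.0, 9.8, -71.2]
contact_force: [1.7, -6.4, 2.9]
gripper_width: 0.016
```

```bash
python3 m.py
```

```text
t 14.6 alpha -59.8 Mz_tool -0.80 Mc plate L=0 [-1.15 -2.67  0.12] L=.2 [-0.22 -1.86  0.16] Fp [ 4.8 -5.5  0.2] [ 22.7   1.2 119. ]
```

Run:
```python
from h import *
D=[('free -12',[-172.9,-11.4,-31.3],.23),('grip -12',[-173,-11.4,-31.3],.24),('-24',[-166.4,-7.4,-41.9],1.11),('-32',[-162.2,-4.1,-48.5],1.19),('-40',[-158.4,-.3,-54.7],1.30),('-42',[-157.4,.7,-56.2],1.32),('-44',[-156.5,1.7,-57.7],1.37),('-46',[-155.6,2.7,-59.2],1.36),('-48',[-154.7,3.8,-60.6],1.38),('-50',[-153.9,4.9,-62.1],1.39),('-52',[-153,6,-63.5],1.39),('-53.8',[-153.1,6.8,-65],1.10),('-55',[-153.3,7.5,-66.6],1.1),('-57',[-153.5,8.3,-68.1],1.02),('-58',[-153.8,9.1,-69.7],.97),('-60',[-154,9.8,-71.2],.91),
('lean35 free',[-166.6,-32.6,-43.9],.02)]
for n,e,m in D:
    zt=Ro.from_euler('xyz',e,degrees=True).as_matrix()[:,2]
    b=3.7*F[2]@np.cross([0,0,1],zt);print(n,'base %.2f corr %.2f'%(b,m-b))
```

```text
free -12 base 0.17 corr 0.06
grip -12 base 0.17 corr 0.07
-24 base 0.36 corr 0.75
-32 base 0.50 corr 0.69
-40 base 0.63 corr 0.67
-42 base 0.67 corr 0.65
-44 base 0.70 corr 0.67
-46 base 0.74 corr 0.62
-48 base 0.77 corr 0.61
-50 base 0.80 corr 0.59
-52 base 0.83 corr 0.56
-53.8 base 0.84 corr 0.26
-55 base 0.83 corr 0.27
-57 base 0.83 corr 0.19
-58 base 0.83 corr 0.14
-60 base 0.83 corr 0.08
lean35 free base -0.01 corr 0.03
```

The moment readings are ambiguous because of prying from the tilt. Releasing is a safe test: the wing springs if the clutch is loaded, otherwise it stays. I then measure its angle.

Run:
```python
from kin import *
s=r.get_state();x0=s['tcp_pos'];M0=Ro.from_euler('xyz',s['eef_rot'],degrees=True).as_matrix();print((-M0[:,2]*60).round(1))
j=s['joints']
x=x0-M0[:,2]*.07;j,e=ik(x,M0,j);print(j.round(0),e)
x=x+[0,-.15,.03];j,e=ik(x,M0,j);print(j.round(0),e)
```

```text
[-21.9 -17.2  53.1]
[ 37. -19. -46.  -1. -36. -19.] 2.6689842151635973e-12
[  0. -13. -30. -21. -53.  26.] 6.283888274718705e-11
```

Request:
step_arm(increments=[{"tx":0,"ty":0,"tz":0,"ax":0,"ay":0,"az":0,"claw":-0.1},{"tx":0,"ty":0,"tz":0,"ax":0,"ay":0,"az":0,"claw":-0.1},{"tx":0,"ty":0,"tz":0,"ax":0,"ay":0,"az":0,"claw":-0.1},{"tx":-5.1,"ty":-4,"tz":12.3,"ax":0,"ay":0,"az":0,"claw":-0.1},{"tx":-5.1,"ty":-4,"tz":12.3,"ax":0,"ay":0,"az":0,"claw":-0.1},{"tx":-5.1,"ty":-4,"tz":12.3,"ax":0,"ay":0,"az":0,"claw":-0.1},{"tx":-5.1,"ty":-4,"tz":12.3,"ax":0,"ay":0,"az":0,"claw":-0.1},{"tx":-5.1,"ty":-4,"tz":12.3,"ax":0,"ay":0,"az":0,"claw":-0.1},{"tx":0,"ty":-40,"tz":10,"ax":0,"ay":0,"az":0,"claw":-0.1},{"tx":0,"ty":-40,"tz":10,"ax":0,"ay":0,"az":0,"claw":-0.1},{"tx":0,"ty":-40,"tz":10,"ax":0,"ay":0,"az":0,"claw":-0.1},{"tx":0,"ty":-40,"tz":0,"ax":0,"ay":0,"az":0,"claw":-0.1}])

```text
time_s: 15.8
tcp_pos: [0.4153, -0.0808, 0.2679]
eef_rot: [-153.9, 9.8, -71.2]
contact_force: [0.4, 0.7, 0.2]
gripper_width: 0.0394
```

```bash
python3 look.py z6.png
```

```text
t 15.8 plate [ 104.3 -172.8  173.4] phi -149.8 tilt err 29.83 Fp [0.2 0.8 0.1] Mp [-1.13  0.78  0.74] w 39.4 j [ -1. -13. -30. -21. -53.  27.]
top 152 wing ((20.87639617919922, 1.4688663482666016), (16.353588104248047, 47.79285430908203), 32.06405258178711) [ 23.18969481   1.49917777 128.76759021]
  bar ((21.40453338623047, -3.6989517211914062), (161.078857421875, 38.69887924194336), 85.64388275146484)
  pin 53 [ 23.276305   -75.59006157 113.08883895]
scene 108 wing ((20.985828399658203, 3.2152843475341797), (17.205270767211914, 47.578468322753906), 30.061429977416992) [ 21.34182641   3.79082281 128.4902885 ]
  bar ((16.430601119995117, -3.305267333984375), (161.73080444335938, 36.568477630615234), 89.27142333984375)
  pin 27 [ 19.616331   -74.8670677  114.90059706]
```

View pics/z6.png

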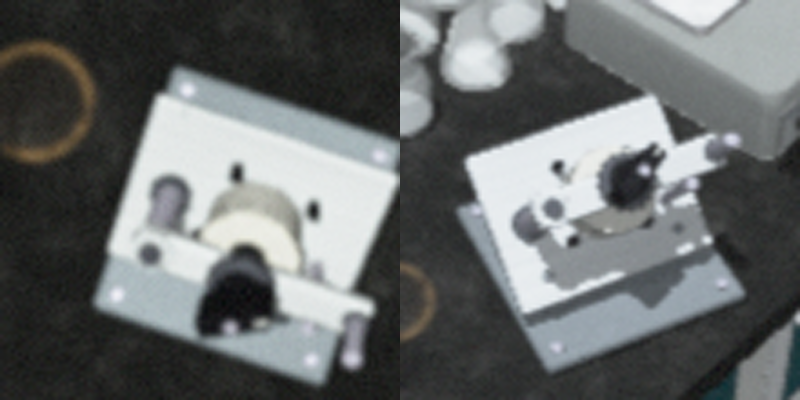

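Wing is at about −59° (−58° top, −60° scene), matching the held −60°, so there was no spring-back. The collar turned about 0.82 rad and is at or near its stop with slip ≈ 0. The bar is still closed. The final click needs α ≈ −80°; I'll regrip leaning to the left (+y), where pads and wing become parallel at the end of the stroke.

```bash
cat > plan2.py <<'E'
from kin import *
from scipy.spatial.transform import Slerp
s=r.get_state();x0=s['tcp_pos'];M0=Ro.from_euler('xyz',s['eef_rot'],degrees=True).as_matrix();j0=s['joints']
C=np.array([20.8,1.2])
for be,dv in ((100,28),(105,30),(104,33)):
    xa,Ma=wing(-59,be,dv,119,C,.065);xg,_=wing(-59,be,dv,119,C,0)
    j=j0;E=0;sl=Slerp([0,1],Ro.from_matrix([M0,Ma]))
    for f in np.linspace(0,1,9)[1:]:
        j,e=ik(x0+(xa-x0)*f+[0,0,.0],sl(f).as_matrix(),j);E=max(E,e)
    print(be,dv,'above',dl(x0,M0,xa,Ma),j.round(0),'E',E)
    j,e=ik(xg,Ma,j);print('  grip',dl(xa,Ma,xg,Ma),j.round(0),e)
    x1,M1=xg,Ma
    for al in range(-63,-86,-4):
        b=max(be,180+al) if al>-80 else min(be,180+al); b=be if 180+al>be else 180+al
        x,M=wing(al,b,dv,119,C);j,e=ik(x,M,j);print('  ',al,b,dl(x1,M1,x,M),j.round(0).astype(int).tolist(),e>1e-3);x1,M1=x,M
E
python3 plan2.py
```

```text
100 28 above [-0.47, 222.46, -46.52, -48.85, -6.89, -26.03] [ 73.   8. -50.  36. -72. -96.] E 0.01614790682673384
  grip [24.88, -40.9, -43.97, 0.0, 0.0, 0.0] [ 65.  10. -56.  43. -63. -99.] 1.185503686462764e-09
   -63 100 [0.0, 0.0, 0.0, 1.38, -2.28, -2.45] [65, 10, -56, 43, -63, -103] False
   -67 100 [0.0, 0.0, 0.0, 1.37, -2.26, -2.43] [65, 10, -56, 43, -63, -107] False
   -71 100 [0.0, 0.0, 0.0, 1.36, -2.24, -2.41] [65, 10, -56, 43, -63, -110] False
   -75 100 [0.0, 0.0, 0.0, 1.36, -2.23, -2.4] [65, 10, -56, 43, -63, -114] False
   -79 100 [0.0, 0.0, 0.0, 1.35, -2.22, -2.39] [65, 10, -56, 43, -63, -117] False
   -83 97 [0.0, 0.0, 0.0, 1.95, -1.14, -3.06] [65, 10, -55, 42, -63, -119] False
105 30 above [-1.83, 224.37, -49.21, -50.85, -9.23, -26.96] [ 74.  10. -50.  37. -73. -99.] E 0.03844086981443259
  grip [26.23, -42.81, -41.29, 0.0, 0.0, 0.0] [  66.   12.  -57.   45.  -64. -103.] 2.346359245569001e-14
   -63 105 [0.0, 0.0, 0.0, 1.42, -2.32, -2.23] [66, 12, -57, 45, -64, -106] False
   -67 105 [0.0, 0.0, 0.0, 1.41, -2.3, -2.22] [66, 12, -57, 45, -64, -110] False
   -71 105 [0.
[... 319 characters left out ...]
ove [0.02, 226.85, -50.75, -53.23, -8.6, -28.83] [ 73.  12. -48.  35. -75. -99.] E 0.03244268581586444
  grip [24.38, -45.29, -39.74, 0.0, 0.0, 0.0] [  66.   14.  -55.   43.  -67. -102.] 1.4944060356814015e-11
   -63 104 [0.0, 0.0, 0.0, 1.28, -2.38, -2.09] [66, 14, -55, 43, -67, -106] False
   -67 104 [0.0, 0.0, 0.0, 1.27, -2.36, -2.07] [66, 14, -55, 43, -67, -109] False
   -71 104 [0.0, 0.0, 0.0, 1.26, -2.35, -2.06] [66, 14, -55, 43, -67, -113] False
   -75 104 [0.0, 0.0, 0.0, 1.26, -2.34, -2.05] [66, 14, -55, 43, -67, -116] False
   -79 101 [0.0, 0.0, 0.0, 1.92, -1.17, -2.98] [66, 14, -54, 41, -67, -118] False
   -83 97 [0.0, 0.0, 0.0, 2.16, -0.78, -3.28] [65, 14, -52, 39, -67, -119] False
```

```bash
cat > plan3.py <<'E'
from kin import *
from scipy.spatial.transform import Slerp
s=r.get_state();x0=s['tcp_pos'];M0=Ro.from_euler('xyz',s['eef_rot'],degrees=True).as_matrix();j0=s['joints']
C=np.array([20.8,1.2]);xa,Ma=wing(-59,104,33,119,C,.065);sl=Slerp([0,1],Ro.from_matrix([M0,Ma]))
for bump in ([0,0,0],[.05,0,.02],[.08,0,.03],[.06,0,0],[0,0,-.03]):
    j=j0;x1,M1=x0,M0;rows=[];E=[]
    for f in np.linspace(0,1,11)[1:]:
        x=x0+(xa-x0)*f+np.array(bump)*np.sin(np.pi*f);M=sl(f).as_matrix();j,e=ik(x,M,j);E.append(round(e,3));rows.append((dl(x1,M1,x,M),plate(x).round(0).tolist()));x1,M1=x,M
    print(bump,E,j.round(0))
    if max(E)<1e-3:
        for q in rows:print(q)
        break
E
python3 plan3.py
```

```text
[0, 0, 0] [np.float64(0.0), np.float64(0.0), np.float64(0.0), np.float64(0.013), np.float64(0.032), np.float64(0.027), np.float64(0.0), np.float64(0.0), np.float64(0.0), np.float64(0.0)] [ 73.  12. -48.  35. -75. -99.]
[0.05, 0, 0.02] [np.float64(0.0), np.float64(0.0), np.float64(0.0), np.float64(0.0), np.float64(0.0), np.float64(0.0), np.float64(0.0), np.float64(0.0), np.float64(0.0), np.float64(0.0)] [ 73.  12. -48.  35. -75. -99.]
([15.45, 22.69, 1.11, -5.32, -0.86, -2.88], [111.0, -151.0, 168.0])
([13.94, 22.69, 0.5, -5.32, -0.86, -2.88], [115.0, -125.0, 165.0])
([11.06, 22.69, -0.65, -5.32, -0.86, -2.88], [117.0, -100.0, 163.0])
([7.1, 22.69, -2.23, -5.32, -0.86, -2.88], [115.0, -76.0, 162.0])
([2.45, 22.69, -4.1, -5.32, -0.86, -2.88], [108.0, -54.0, 162.0])
([-2.45, 22.69, -6.05, -5.32, -0.86, -2.88], [97.0, -34.0, 162.0])
([-7.1, 22.69, -7.92, -5.32, -0.86, -2.88], [80.0, -15.0, 164.0])
([-11.06, 22.69, -9.5, -5.32, -0.86, -2.88], [60.0, 3.0, 167.0])
([-13.94, 22.69, -10.65, -5.32, -0.86, -2.88], [37.0, 19.0, 170.0])
([-15.45, 22.69, -11.26, -5.32, -0.86, -2.88], [12.0, 36.0, 174.0])
```

Request:
step_arm(increments=[{"tx":15.5,"ty":22.7,"tz":1.1,"ax":-5.32,"ay":-0.86,"az":-2.88,"claw":-0.1},{"tx":13.9,"ty":22.7,"tz":0.5,"ax":-5.32,"ay":-0.86,"az":-2.88,"claw":-0.1},{"tx":11.1,"ty":22.7,"tz":-0.7,"ax":-5.32,"ay":-0.86,"az":-2.88,"claw":-0.1},{"tx":7.1,"ty":22.7,"tz":-2.2,"ax":-5.32,"ay":-0.86,"az":-2.88,"claw":-0.1},{"tx":2.5,"ty":22.7,"tz":-4.1,"ax":-5.32,"ay":-0.86,"az":-2.88,"claw":-0.1},{"tx":-2.5,"ty":22.7,"tz":-6,"ax":-5.32,"ay":-0.86,"az":-2.88,"claw":-0.1},{"tx":0,"ty":0,"tz":0,"ax":0,"ay":0,"az":0,"claw":-0.1}])

```text
time_s: 16.6
tcp_pos: [0.4308, -0.0123, 0.2475]
eef_rot: [-159.0, -9.9, -82.8]
contact_force: [0.2, -0.7, -0.4]
gripper_width: 0.0394
```

```bash
cat > tog.py <<'E'
from kin import *
import sys
al,be,dv,back=map(float,sys.argv[1:5]);C=np.array([20.8,1.2])
st();s=r.get_state();x0=s['tcp_pos'];M0=Ro.from_euler('xyz',s['eef_rot'],degrees=True).as_matrix()
x,M=wing(al,be,dv,119,C,back);print(dl(x0,M0,x,M))
E
python3 tog.py -59 104 33 .065
```

```text
t 16.6 plate [  85.6 -103.1  161.7] phi -150.9 tilt err 11.98 Fp [ 0.1 -0.6 -0.6] Mp [-0.07  1.43  0.06] w 39.4 j [ 40. -18. -53.  28. -46. -49.]
[-15.95, 153.08, -32.35, -33.87, -8.68, -16.37]
```

Request:
step_arm(increments=[{"tx":8,"ty":15.3,"tz":0,"ax":-3.4,"ay":-0.87,"az":-1.64,"claw":-0.1},{"tx":8,"ty":15.3,"tz":0,"ax":-3.4,"ay":-0.87,"az":-1.64,"claw":-0.1},{"tx":4,"ty":15.3,"tz":-1,"ax":-3.4,"ay":-0.87,"az":-1.64,"claw":-0.1},{"tx":0,"ty":15.3,"tz":-2,"ax":-3.4,"ay":-0.87,"az":-1.64,"claw":-0.1},{"tx":-4,"ty":15.3,"tz":-3,"ax":-3.4,"ay":-0.87,"az":-1.64,"claw":-0.1},{"tx":-6,"ty":15.3,"tz":-4,"ax":-3.4,"ay":-0.87,"az":-1.64,"claw":-0.1},{"tx":-8,"ty":15.3,"tz":-5,"ax":-3.4,"ay":-0.87,"az":-1.64,"claw":-0.1},{"tx":-8,"ty":15.3,"tz":-5,"ax":-3.4,"ay":-0.87,"az":-1.64,"claw":-0.1},{"tx":-6,"ty":15.3,"tz":-6,"ax":-3.4,"ay":-0.87,"az":-1.64,"claw":-0.1},{"tx":-4,"ty":15.3,"tz":-6,"ax":-3.4,"ay":-0.87,"az":-1.64,"claw":-0.1},{"tx":0,"ty":0,"tz":0,"ax":0,"ay":0,"az":0,"claw":-0.1}])

```text
time_s: 17.7
tcp_pos: [0.4151, 0.1405, 0.2146]
eef_rot: [-146.7, -43.3, -105.6]
contact_force: [-0.1, -0.1, -0.3]
gripper_width: 0.0396
```

```bash
python3 tog.py -59 104 33 .065
```

```text
t 17.7 plate [ 12.2  35.4 172.9] phi -153.8 tilt err 33.22 Fp [-0.3 -0.2 -0.2] Mp [ 1.44  2.04 -1.  ] w 39.6 j [  73.   13.  -48.   35.  -75. -100.]
[-0.25, 0.27, 0.52, 0.22, 0.04, 0.07]
```

```bash
sed -i 's|n=n-zt\*(n@zt);n/=|n[2]=-(n@zt)/zt[2];n/=|' kin.py; python3 tog.py -60 104 33 .065; python3 tog.py -60 104 33 0
python3 - <<'E'
from kin import *
j=r.get_state()['joints'];C=np.array([20.8,1.2]);x0,M0=wing(-60,104,33,119,C)
for al in range(-62,-87,-2):
    b=min(104,180+al);x,M=wing(al,b,33,119,C);j,e=ik(x,M,j);print(al,dl(x0,M0,x,M)[3:],j.round(0).astype(int).tolist(),e>1e-3);M0=M
E
```

```text
t 17.7 plate [ 12.2  35.4 172.9] phi -153.8 tilt err 33.22 Fp [-0.3 -0.2 -0.2] Mp [ 1.44  2.04 -1.  ] w 39.6 j [  73.   13.  -48.   35.  -75. -100.]
[-0.25, 0.27, 0.52, -1.47, 3.18, 2.81]
t 17.7 plate [ 12.2  35.4 172.9] phi -153.8 tilt err 33.22 Fp [-0.3 -0.2 -0.2] Mp [ 1.44  2.04 -1.  ] w 39.6 j [  73.   13.  -48.   35.  -75. -100.]
[24.13, -45.02, -39.22, -1.47, 3.18, 2.81]
-62 [0.87, -1.62, -1.42] [66, 14, -55, 43, -67, -100] False
-64 [0.88, -1.63, -1.43] [66, 14, -55, 43, -67, -103] False
-66 [0.88, -1.64, -1.44] [66, 14, -55, 43, -67, -105] False
-68 [0.89, -1.64, -1.44] [66, 14, -55, 43, -67, -107] False
-70 [0.89, -1.65, -1.45] [66, 14, -55, 43, -67, -110] False
-72 [0.89, -1.66, -1.45] [66, 14, -55, 43, -67, -112] False
-74 [0.89, -1.66, -1.46] [66, 14, -55, 43, -67, -114] False
-76 [0.89, -1.66, -1.46] [66, 14, -55, 43, -67, -117] False
-78 [1.08, -0.39, -1.64] [66, 14, -54, 42, -67, -117] False
-80 [1.08, -0.39, -1.64] [66, 14, -53, 41, -67, -118] False
-82 [1.08, -0.39, -1.64] [65, 14, -52, 40, -67, -118] False
-84 [1.08, -0.39, -1.64] [65, 14, -52, 39, -67, -119] False
-86 [1.08, -0.39, -1.64] [64, 14, -51, 38, -67, -119] False
```

Request:
step_arm(increments=[{"tx":0,"ty":0,"tz":0,"ax":-1.47,"ay":3.18,"az":2.81,"claw":-0.1},{"tx":4,"ty":-7.5,"tz":-6.5,"ax":0,"ay":0,"az":0,"claw":-0.1},{"tx":4,"ty":-7.5,"tz":-6.5,"ax":0,"ay":0,"az":0,"claw":-0.1},{"tx":4,"ty":-7.5,"tz":-6.5,"ax":0,"ay":0,"az":0,"claw":-0.1},{"tx":4,"ty":-7.5,"tz":-6.5,"ax":0,"ay":0,"az":0,"claw":-0.1},{"tx":4,"ty":-7.5,"tz":-6.5,"ax":0,"ay":0,"az":0,"claw":-0.1},{"tx":4.1,"ty":-7.5,"tz":-6.7,"ax":0,"ay":0,"az":0,"claw":-0.1},{"tx":0,"ty":0,"tz":0,"ax":0,"ay":0,"az":0,"claw":-0.5},{"tx":0,"ty":0,"tz":0,"ax":0,"ay":0,"az":0,"claw":-0.5}], newtons=8)

```text
time_s: 18.6
tcp_pos: [0.4394, 0.0921, 0.1773]
eef_rot: [-150.5, -45.2, -100.3]
contact_force: [0.6, -0.0, -0.1]
gripper_width: 0.0287
```

```bash
python3 tog.py -60 104 33 0; python3 m.py
```

```text
t 18.6 plate [ 23.   -1.9 119.8] phi -150.3 tilt err 32.92 Fp [ 0.4  0.2 -0.4] Mp [ 1.41  2.02 -0.96] w 28.7 j [ 66.  14. -55.  43. -67. -98.]
[-0.22, 3.35, -1.91, -0.21, 0.09, 0.18]
t 18.6 alpha -60.3 Mz_tool -0.08 Mc plate L=0 [-0.19 -0.15  0.16] L=.2 [-0.26 -0.1   0.12] Fp [ 0.4  0.2 -0.4] [ 23.   -1.9 119.8]
```

Request:
step_arm(increments=[{"tx":0,"ty":0,"tz":0,"ax":0,"ay":0,"az":0,"claw":-1},{"tx":0,"ty":0,"tz":0,"ax":0,"ay":0,"az":0,"claw":-1},{"tx":0,"ty":0,"tz":0,"ax":0,"ay":0,"az":0,"claw":-1}], newtons=8)

```text
time_s: 18.9
tcp_pos: [0.4396, 0.0931, 0.1776]
eef_rot: [-150.5, -45.2, -100.2]
contact_force: [8.3, -2.7, -1.5]
gripper_width: 0.0202
```

```bash
python3 tog.py -60 104 33 0; python3 m.py
```

```text
t 18.9 plate [ 23.1  -0.9 120.1] phi -150.2 tilt err 32.84 Fp [ 6.3  0.3 -6.2] Mp [2.67 0.26 0.22] w 20.2 j [ 66.  14. -55.  43. -67. -98.]
[-0.4, 2.41, -2.22, -0.24, 0.13, 0.08]
t 18.9 alpha -60.2 Mz_tool 0.03 Mc plate L=0 [ 1.08 -1.92  1.33] L=.2 [ 0.37 -1.03  0.67] Fp [ 6.3  0.3 -6.2] [ 23.1  -0.9 120.1]
```

Request:
step_arm(increments=[{"tx":0,"ty":0,"tz":0,"ax":0,"ay":0,"az":0,"claw":-0.4},{"tx":-0.4,"ty":2.4,"tz":-2.2,"ax":0,"ay":0,"az":0,"claw":-0.4},{"tx":0,"ty":0,"tz":0,"ax":0,"ay":0,"az":0,"claw":-0.4},{"tx":0,"ty":0,"tz":0,"ax":0,"ay":0,"az":0,"claw":-1},{"tx":0,"ty":0,"tz":0,"ax":0,"ay":0,"az":0,"claw":-1},{"tx":0,"ty":0,"tz":0,"ax":0,"ay":0,"az":0,"claw":-1},{"tx":0,"ty":0,"tz":0,"ax":0,"ay":0,"az":0,"claw":-1}], newtons=8)

```text
time_s: 19.6
tcp_pos: [0.4396, 0.0957, 0.1756]
eef_rot: [-150.4, -45.2, -100.2]
contact_force: [8.8, -2.5, 0.7]
gripper_width: 0.0211
```

```bash
python3 tog.py -60 104 33 0; python3 m.py
```

```text
t 19.6 plate [ 21.2   1.5 119. ] phi -150.2 tilt err 32.82 Fp [ 7.8  0.6 -4.7] Mp [ 2.78 -0.46  0.69] w 21.1 j [ 66.  14. -54.  43. -67. -98.]
[-0.41, -0.2, -0.23, -0.24, 0.16, 0.05]
t 19.6 alpha -60.2 Mz_tool 0.02 Mc plate L=0 [ 1.19 -2.64  1.81] L=.2 [ 0.59 -1.44  0.97] Fp [ 7.8  0.6 -4.7] [ 21.2   1.5 119. ]
```

Request:
step_arm(increments=[{"tx":0,"ty":0,"tz":0,"ax":0,"ay":0,"az":0,"claw":-1},{"tx":0,"ty":0,"tz":0,"ax":0,"ay":0,"az":0,"claw":-1}], newtons=40)

```text
time_s: 19.8
tcp_pos: [0.4399, 0.0959, 0.1758]
eef_rot: [-150.4, -45.2, -100.2]
contact_force: [13.6, -2.8, -0.2]
gripper_width: 0.0195
```

```bash
python3 tog.py -60 104 33 0; python3 m.py
```

```text
t 19.8 plate [ 21.5   1.8 119. ] phi -150.2 tilt err 32.81 Fp [11.1  1.9 -8. ] Mp [ 3.75 -1.59  1.54] w 19.5 j [ 66.  14. -54.  43. -67. -98.]
[-0.7, -0.4, -0.39, -0.23, 0.19, 0.02]
t 19.8 alpha -60.2 Mz_tool 0.04 Mc plate L=0 [ 2.16 -3.77  2.65] L=.2 [ 0.99 -2.11  1.43] Fp [11.1  1.9 -8. ] [ 21.5   1.8 119. ]
```

Contact pushes the bar towards its stop, which is the safe direction. Turning now.

Request:
step_arm(increments=[{"tx":0,"ty":0,"tz":0,"ax":0.87,"ay":-1.62,"az":-1.42,"claw":-1},{"tx":0,"ty":0,"tz":0,"ax":0.88,"ay":-1.63,"az":-1.43,"claw":-1},{"tx":0,"ty":0,"tz":0,"ax":0.88,"ay":-1.64,"az":-1.44,"claw":-1}])

```text
time_s: 20.1
tcp_pos: [0.4397, 0.096, 0.1758]
eef_rot: [-144.8, -41.3, -108.4]
contact_force: [4.9, -0.8, 2.4]
gripper_width: 0.0182
```

```bash
python3 tog.py -66 104 33 0; python3 m.py
```

```text
t 20.1 plate [ 21.2   1.8 119.1] phi -156.2 tilt err 32.78 Fp [ 5.4  0.9 -0.8] Mp [2.37 0.03 0.67] w 18.2 j [  66.   14.  -54.   43.  -67. -105.]
[-0.47, -0.51, -0.36, -0.28, 0.25, 0.05]
t 20.1 alpha -66.2 Mz_tool -0.27 Mc plate L=0 [ 0.78 -2.15  1.79] L=.2 [ 0.55 -1.27  1.2 ] Fp [ 5.4  0.9 -0.8] [ 21.2   1.8 119.1]
```

Request:
step_arm(increments=[{"tx":0,"ty":0,"tz":0,"ax":0.89,"ay":-1.64,"az":-1.44,"claw":-1},{"tx":0,"ty":0,"tz":0,"ax":0.89,"ay":-1.65,"az":-1.45,"claw":-1}])

```text
time_s: 20.3
tcp_pos: [0.4395, 0.0955, 0.1759]
eef_rot: [-141.5, -38.5, -113.4]
contact_force: [8.2, -3.5, 2.5]
gripper_width: 0.0164
```

```bash
python3 tog.py -70 104 33 0; python3 m.py
```

```text
t 20.3 plate [ 21.3   1.4 119.3] phi -160.3 tilt err 32.83 Fp [ 8.8 -0.5 -3. ] Mp [ 2.26 -0.96  0.61] w 16.4 j [  66.   14.  -55.   43.  -67. -110.]
[-0.33, -0.07, -0.5, -0.26, 0.27, 0.09]
t 20.3 alpha -70.3 Mz_tool 0.29 Mc plate L=0 [ 0.67 -3.14  1.73] L=.2 [ 0.44 -1.75  0.82] Fp [ 8.8 -0.5 -3. ] [ 21.3   1.4 119.3]
```

Request:
step_arm(increments=[{"tx":0,"ty":0,"tz":0,"ax":0.89,"ay":-1.66,"az":-1.45,"claw":-1},{"tx":0,"ty":0,"tz":0,"ax":0.89,"ay":-1.66,"az":-1.46,"claw":-1}])

```text
time_s: 20.5
tcp_pos: [0.4394, 0.0954, 0.1756]
eef_rot: [-138.8, -35.4, -118.0]
contact_force: [2.7, -0.7, 4.1]
gripper_width: 0.0156
```

```bash
python3 tog.py -74 104 33 0; python3 m.py
```

```text
t 20.5 plate [ 21.    1.1 119.1] phi -164.3 tilt err 32.82 Fp [4.6 0.3 1.8] Mp [ 1.39  0.52 -0.33] w 15.6 j [  66.   14.  -55.   43.  -67. -115.]
[-0.14, 0.11, -0.18, -0.29, 0.27, 0.13]
t 20.5 alpha -74.3 Mz_tool 0.19 Mc plate L=0 [-0.2  -1.66  0.78] L=.2 [-0.07 -0.84  0.29] Fp [4.6 0.3 1.8] [ 21.    1.1 119.1]
```

Request:
step_arm(increments=[{"tx":0,"ty":0,"tz":0,"ax":0.89,"ay":-1.66,"az":-1.46,"claw":-1},{"tx":0,"ty":0,"tz":0,"ax":1.08,"ay":-0.39,"az":-1.64,"claw":-1}])

```text
time_s: 20.7
tcp_pos: [0.4391, 0.0954, 0.1754]
eef_rot: [-137.9, -32.8, -121.6]
contact_force: [3.5, -0.5, 3.5]
gripper_width: 0.0161
```

```bash
python3 tog.py -78 102 33 0; python3 m.py
```

```text
t 20.7 plate [ 20.7   1.1 119. ] phi -168.3 tilt err 32.81 Fp [4.9 0.7 0.9] Mp [ 1.74  0.61 -0.09] w 16.1 j [  66.   14.  -54.   42.  -67. -118.]
[0.1, 0.03, 0.05, -0.28, 0.21, 0.1]
t 20.7 alpha -78.3 Mz_tool -0.05 Mc plate L=0 [ 0.14 -1.52  1.03] L=.2 [ 0.11 -0.68  0.5 ] Fp [4.9 0.7 0.9] [ 20.7   1.1 119. ]
```

Request:
step_arm(increments=[{"tx":0,"ty":0,"tz":0,"ax":1.08,"ay":-0.39,"az":-1.64,"claw":-1},{"tx":0,"ty":0,"tz":0,"ax":0.54,"ay":-0.2,"az":-0.82,"claw":-1},{"tx":0,"ty":0,"tz":0,"ax":0,"ay":0,"az":0,"claw":-1}])

```text
time_s: 21.0
tcp_pos: [0.4392, 0.0953, 0.1753]
eef_rot: [-138.4, -31.1, -123.8]
contact_force: [-0.3, 2.5, 6.4]
gripper_width: 0.016
```

```bash
python3 tog.py -81 99 33 0; python3 m.py
```

```text
t 21.0 plate [ 20.8   1.1 118.9] phi -171.3 tilt err 32.81 Fp [2.8 2.3 5.9] Mp [ 1.3   0.93 -0.33] w 16.0 j [  65.   14.  -53.   40.  -67. -118.]
[0.0, 0.14, 0.07, -0.31, 0.17, 0.14]
t 21.0 alpha -81.3 Mz_tool -0.11 Mc plate L=0 [-0.32 -1.1   0.81] L=.2 [-0.07 -0.54  0.48] Fp [2.8 2.3 5.9] [ 20.8   1.1 118.9]
```

Turned to α ≈ −81°, which is expected slip 0.31–0.41. Release, retreat along the tool axis and measure.

Run:
```python
from kin import *
s=r.get_state();M0=Ro.from_euler('xyz',s['eef_rot'],degrees=True).as_matrix();print((-M0[:,2]*10).round(2))
j=s['joints'];x=s['tcp_pos']-M0[:,2]*.075;j,e=ik(x,M0,j);print(j.round(0),e)
for d in ([0,.05,.05],[0,.1,.08],[0,.15,.1]):
    k,e=ik(x+np.array(d),M0,j);print(d,k.round(0),e)
```

```text
[-3.36  6.9   6.41]
[  72.   12.  -45.   33.  -76. -115.] 3.029080448094718e-13
[0, 0.05, 0.05] [  75.   12.  -37.   31.  -84. -112.] 1.1487382343806664e-14
[0, 0.1, 0.08] [  76.   14.  -29.   29.  -90. -110.] 1.327506703321279e-15
[0, 0.15, 0.1] [  77.   17.  -22.   29.  -94. -109.] 2.6832903807605655e-12
```

Request:
step_arm(increments=[{"tx":0,"ty":0,"tz":0,"ax":0,"ay":0,"az":0,"claw":-0.2},{"tx":0,"ty":0,"tz":0,"ax":0,"ay":0,"az":0,"claw":-0.2},{"tx":0,"ty":0,"tz":0,"ax":0,"ay":0,"az":0,"claw":-0.2},{"tx":-5,"ty":10.4,"tz":9.6,"ax":0,"ay":0,"az":0,"claw":-0.2},{"tx":-5,"ty":10.4,"tz":9.6,"ax":0,"ay":0,"az":0,"claw":-0.2},{"tx":-5,"ty":10.4,"tz":9.6,"ax":0,"ay":0,"az":0,"claw":-0.2},{"tx":-5,"ty":10.4,"tz":9.6,"ax":0,"ay":0,"az":0,"claw":-0.2},{"tx":-5,"ty":10.4,"tz":9.6,"ax":0,"ay":0,"az":0,"claw":-0.2},{"tx":0,"ty":20,"tz":20,"ax":0,"ay":0,"az":0,"claw":-0.2},{"tx":0,"ty":20,"tz":20,"ax":0,"ay":0,"az":0,"claw":-0.2},{"tx":0,"ty":20,"tz":20,"ax":0,"ay":0,"az":0,"claw":-0.2},{"tx":0,"ty":20,"tz":20,"ax":0,"ay":0,"az":0,"claw":-0.2}])

```text
time_s: 22.2
tcp_pos: [0.4136, 0.2274, 0.3035]
eef_rot: [-138.4, -31.2, -123.8]
contact_force: [0.2, -0.2, -0.3]
gripper_width: 0.0348
```

Request:
step_arm(increments=[{"tx":0,"ty":25,"tz":5,"ax":0,"ay":0,"az":0,"claw":-0.2},{"tx":0,"ty":25,"tz":5,"ax":0,"ay":0,"az":0,"claw":-0.2},{"tx":0,"ty":0,"tz":0,"ax":0,"ay":0,"az":0,"claw":-0.2}])

```text
time_s: 22.5
tcp_pos: [0.4141, 0.2796, 0.3129]
eef_rot: [-138.4, -31.1, -123.7]
contact_force: [-0.7, -1.2, -0.6]
gripper_width: 0.0351
```

```bash
python3 look.py z7.png
```

```text
t 22.5 plate [ 29.2 165.9 280.9] phi -171.2 tilt err 32.76 Fp [-0.5 -1.3 -0.4] Mp [ 1.42  1.92 -1.04] w 35.1 j [  77.   16.  -25.   29.  -92. -109.]
top 153 wing ((21.407772064208984, 1.485727310180664), (16.677200317382812, 47.52750778198242), 8.826889991760254) [ 23.15586253   1.54862659 128.84285871]
  bar ((20.771987915039062, -3.4273757934570312), (160.8238525390625, 39.78513717651367), 85.27068328857422)
  pin 53 [ 23.07203116 -75.69124259 112.76192355]
scene 106 wing ((21.144027709960938, 3.2690372467041016), (15.676139831542969, 49.600257873535156), 6.4197468757629395) [ 20.88934063   4.12955494 128.34991211]
  bar ((16.546417236328125, -3.4541168212890625), (162.50840759277344, 36.31535339355469), 89.02921295166016)
  pin 26 [ 19.68027741 -74.89064006 113.99738306]
```

View pics/z7.png

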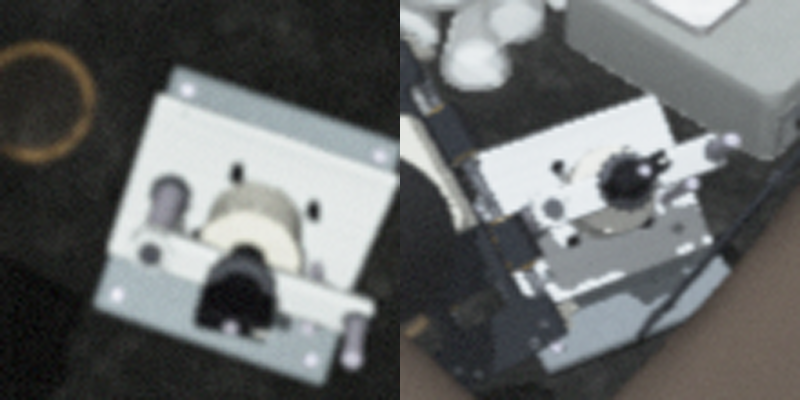

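The wing rests at about −82° (−81° top, −84° scene). It moved about 1° forward after release, so it sits in the next notch. The total turn of 1.23 rad only fits collar 1.0 plus slip 0.4 within the given start range. The bar is still against its stop pin and the robot is clear, so I hand in.

Run:
```python
from h import *
z=np.load('c0.npz');b=cap('top')
d=np.abs(b['image'].astype(int)-z['ti']).mean(2)
for n,(u,v) in dict(bottle=(163,187),timer=(175,234),dish=(404,253)).items(): print(n,d[v-18:v+18,u-20:u+20].mean().round(1))
print(r.close_job())
```

```text
bottle 4.8
timer 91.7
dish 5.7
the job is handed in; nothing more can be done
None
```

The bar is closed against its stop pin and the knob appears to be at its first click. The job is handed in at about 22.6 s, with no verdict reported.

- **Bar:** I gripped the handle pin and swung the bar closed until about 18 N built up at the stop. The last pictures show it still closed.
- **Knob:** I turned it clockwise in two grips, because the arm cannot hold the tool at the full 35° lean near the closed bar. The first grip turned it about 48° and the second about 21°.
- **Click check:** After letting go, the wing had turned about 1.23 rad in all and crept about 1° forward. Within the given start range, only one click fits that. This rests on wing angles from the cameras, good to about 2°. The moment readings were too disturbed by the tilted grip to show the click clearly.
- **Bystanders:** The final picture comparison shows the bottle and dish unchanged. At the timer's spot it differed strongly (91.7 against about 5). I think that was the arm or its shadow parked on the left, since the tool never went down near the timer. I did not check further, so the timer's position is not confirmed.

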